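Sort the returned accessories at the phone repair bench

TASK

Sort the loose accessories on the teal repair mat into the three black trays: put each plug charger, earbud case and charging puck into the tray whose step carries a fixed sample of the same kind. Set them down one by one without dropping them, so that each lies flat, right way up, on the floor of its tray, and leave the opened phone where it lies.

Things in the scene. Friction and masses are not known exactly. Their poses are not given: they have to be found in the camera images.
- charger_a_mid (a point): Loose plug charger (one of two alike): white block 44 x 40 mm, 28 mm tall, with two thin steel prongs sticking 14 mm out of its +x end, level (spans x -22 to +36 mm). This point: centre of the block, half-way up. x along the 44 mm side to the prongs, y across the 40 mm width (grip there), z up. About 60 g. Lies on the mat, 4 mm above the table.
- charger_b_mid (a point): Loose plug charger (one of two alike): white block 44 x 40 mm, 28 mm tall, with two thin steel prongs sticking 14 mm out of its +x end, level (spans x -22 to +36 mm). This point: centre of the block, half-way up. x along the 44 mm side to the prongs, y across the 40 mm width (grip there), z up. About 60 g. Lies on the mat, 4 mm above the table.
- case_a_mid (a point): Loose earbud case (one of two alike): white flat pill with round ends in plan, 64 mm long (x), 40 mm wide (y; flat sides 24 mm long, grip there), 24 mm tall (z up). This point: its centre, half-way up. About 50 g. Lies on the mat, 4 mm above the table.
- case_b_mid (a point): Loose earbud case (one of two alike): white flat pill with round ends in plan, 64 mm long (x), 40 mm wide (y; flat sides 24 mm long, grip there), 24 mm tall (z up). This point: its centre, half-way up. About 50 g. Lies on the mat, 4 mm above the table.
- puck_mid (a point): Loose round charging puck, white plastic disc 50 mm in diameter and 16 mm tall, lying flat on the mat (4 mm above the table), a thin grey ring on top. This point is its centre, half-way up; z up. About 60 g.
- tray_chargers: Fixed black open tray; on the grey step at its +x side a fixed sample: a plug charger like the loose ones, prongs towards +y. Origin: centre of its underside, on the table. Well: inside 120 mm in x, 160 in y, centred on the origin; floor 4 mm up; walls 4 mm thick, rims 20 mm up. Step: x 64 to 116 mm, y +-45, at most 42 mm tall with sample. The three trays differ only in the sample and swap places.
- tray_cases: Fixed black open tray; on the grey step at its +x side a fixed sample: an earbud case like the loose ones, long way along y. Origin: centre of its underside, on the table. Well: inside 120 mm in x, 160 in y, centred on the origin; floor 4 mm up; walls 4 mm thick, rims 20 mm up. Step: x 64 to 116 mm, y +-45, at most 42 mm tall with sample. The three trays differ only in the sample and swap places.
- tray_pucks: Fixed black open tray; on the grey step at its +x side a fixed sample: a charging puck like the loose one. Origin: centre of its underside, on the table. Well: inside 120 mm in x, 160 in y, centred on the origin; floor 4 mm up; walls 4 mm thick, rims 20 mm up. Step: x 64 to 116 mm, y +-45, at most 42 mm tall with sample. The three trays differ only in the sample and swap places.
- phone: Opened phone under repair, loose, black, 148 x 72 mm (x, y), 8 mm thick, lying at the left or right end of the mat. Origin: centre of its underside. Not to be disturbed. (The teal mat's top is 4 mm above the table; a few small parts up to 18 mm tall lie among the things.)

How it is judged:
By the outcome, as a careful person would: the job done as asked, in the order asked, and still so for the second after the job is handed in, with the robot touching nothing.
It also fails if it takes over 112 s, if anything falls off the work surface, if the arm or the gripper's body presses on something with over 40 N, if the wrist force passes 120 N, or if a joint passes its speed limit or range.

ROBOT

A 6-joint arm with a two-finger parallel gripper is mounted at the origin on the work surface. World frame = base frame: x ahead of the robot, y to its left, z up, the work surface at z = 0. Lengths are in mm, angles in rad, forces in N, time in s.
With the tool pointing down it reaches from about 275 to 825 mm from the base axis. Payload 4.9 kg.
Tool frame: the origin (TCP) lies midway between the tips of the shut fingers; the grasp point (between the pads) lies 19 mm behind it; z points along the fingers, y is the direction in which the jaws open and shut (so a half turn about z gives the same grasp; the last joint's range is limited). The gripper opens to 85 mm and grips with 20 to 120 N. Pads are 22 mm wide; open, the fingers measure 114 mm over their backs; the gripper's body (76 mm by 85 mm) begins 54 mm behind the grasp point. The pads swing forward as they close: fully open they stand 13 mm farther back than shut.
Start: joints at [-1.467, 0.326, -0.193, 1.052, 0, 1.437], TCP at [129.572, -534.537, 231.281] pointing down, gripper open.
Joint ranges: [-2.65, 2.65], [-0.97, 1.79], [-1.3, 1.35], [-1.93, 2.1], [-1.47, 1.37], [-3.14, 3.14]. Speed limits (rad/s): [2.57, 2.57, 3.14, 3.14, 3.14, 3.14].

INTERFACE

Orientations are given as [roll, pitch, yaw] about the fixed x, y, z axes, in that order (R = Rz(yaw) Ry(pitch) Rx(roll)).
In Python, from plant import arm gives the robot as it stands. The module is installed in compiled form; this text tells all that it offers.
- The arm moves only by the tool play_rows, never from a script. Its arguments are lists of equal length, an entry for each row: "angular": the turn, a rotation vector about the tool's x, y, z in degrees, a list of three; "dp": the shift along the tool's x, y, z in cm, a list of three; "gripper": the opening, from -1 (shut) to 1 (fully open). In form: {"angular": [[wx, wy, wz], ...], "dp": [[dx, dy, dz], ...], "gripper": [gripper, ...]}. A call has 1 to 5 rows; each row is the pose to reach, as a shift and turn from the pose measured when the call began, along the tool's axes at that moment; what a row does not reach only later rows make up. A row lasts 1/12 s, in which the tool goes at most 41.7 mm and 7.16 degrees, less where a joint would pass 70% of its speed; a pose out of reach is approached as far as the arm can. A call with a gripper value outside its range is refused whole. The fingers move at their own pace and stop on an object; the grip force is fixed at half the most. Time passes only in rows, so rows that repeat a pose let the fingers close. It gives the time, the measured TCP pose, the force and the opening at its end, in the units of the state.
- arm.state(): the state, without advancing time (a new reading comes with each control period).
- arm.read_camera(name): name is "scene" or "side" or "wrist"; returns a dict with "pixels" (400x640x3 uint8, red, green, blue), "fov_y" (degrees; the focal length in pixels is half the picture's height over the tangent of half this angle, whatever the lens; pixels are square), "cx", "cy" (the principal point, pixels), "camera_from_world" (4x4, takes a point from world to camera coordinates); the wrist camera has in their place "mount" (4x4, takes a point from camera to tool coordinates, whose origin is the TCP and whose axes are the flange's). Camera axes: x right, y down, z forward; pixel columns grow to the right and rows downward; lengths in mm; the calibration is good to about 2 mm. A picture is of the moment at which its call begins: read the wrist's pose just before it. There is no depth.
- arm.sign_off(): hands the job in, once; it reports no verdict.
The state is a dict: "t": time; "joints": joint angles; "qvel": joint speeds; "effort": joint torques, N m; "tool_pos": TCP position; "eef_rot": TCP orientation; "force": force on the tool from outside, world axes, zero at the start; "torque": the same for the moment, N m; "width": opening from 0.0 (shut) to 1.0 (fully open).
Only numpy, scipy, OpenCV 4.12 (cv2) and the standard library are available. Lean on these libraries where they do the work, as an engineer would, in place of code of your own. Each camera call takes 0.05 s, during which the arm holds its last target. There are 200 camera calls.

## Working session

There is one attempt and no reset: what is moved stays moved. The work goes in short steps, Python scripts to look and compute and a tool call to move; the robot and the scene stay as the last step left them, time stands still between calls to the robot, and variables do not carry over. Pictures are saved under pics/ and viewed, about 12 in all and at most 16, crops included, and the job is handed in when it is done.

Besides the shell and the picture viewer there is one more tool, called after ">>>" as a command line: name --argument value ..., lists and objects as JSON in quotes. play_rows: Moves the arm, as the interface text tells. Its arguments: {"type":"object","properties":{"angular":{"type":"array"},"dp":{"type":"array"},"gripper":{"type":"array"}},"required":["angular","dp","gripper"]}

```bash
mkdir -p pics; cat > h.py <<'E'
import numpy as np, cv2, json
from plant import arm
from scipy.spatial.transform import Rotation as R
def snap(name,fn=None):
    s=arm.state(); c=arm.read_camera(name); im=np.array(c["pixels"])
    f=200/np.tan(np.radians(c["fov_y"])/2)
    if "mount" in c:
        T=np.eye(4);T[:3,:3]=R.from_euler('xyz',s["eef_rot"]).as_matrix();T[:3,3]=s["tool_pos"]
        W=T@np.array(c["mount"])
    else: W=np.linalg.inv(np.array(c["camera_from_world"]))
    K=(f,c["cx"],c["cy"],W)
    if fn: cv2.imwrite(fn,im[:,:,::-1])
    return im,K
def ray(K,uv,z):
    f,cx,cy,W=K; uv=np.atleast_2d(uv).astype(float)
    d=np.c_[(uv[:,0]-cx)/f,(uv[:,1]-cy)/f,np.ones(len(uv))]@W[:3,:3].T
    o=W[:3,3]; return o+d*((z-o[2])/d[:,2])[:,None]
def proj(K,p):
    f,cx,cy,W=K; q=(np.atleast_2d(p)-W[:3,3])@W[:3,:3]
    return np.c_[f*q[:,0]/q[:,2]+cx,f*q[:,1]/q[:,2]+cy]
E
python3 - <<'E'
from h import *
print(arm.state())
for n in("scene","side","wrist"):
    im,K=snap(n,f"pics/{n}0.png"); print(n,K[:3],K[3].round(2).tolist())
E
```

```text
{'t': 0.0, 'joints': array([-1.46723201e+00,  3.26965030e-01, -1.93567545e-01,  1.05198130e+00,
       -2.86932040e-05,  1.43661828e+00]), 'qvel': array([ 0.0007053 , -0.00069959, -0.00044103, -0.00170328, -0.0002385 ,
       -0.00025421]), 'effort': array([ 1.09162458e-03, -4.43400192e+01,  2.62438774e+01,  1.54629088e-02,
        8.67583458e-05, -7.40237226e-06]), 'tool_pos': array([ 129.48512915, -533.95670049,  230.49650685]), 'eef_rot': array([-3.13988670e+00, -2.01331365e-04,  2.37742217e-01]), 'force': array([ 0.35635263,  0.66268135, -0.09483199]), 'torque': array([-0.01540282, -0.00572764,  0.00644252]), 'width': 0.9990579228531846}
scene (np.float64(457.1658075585464), 317.85962424611813, 200.94629879641965) [[-0.39, 0.76, -0.52, 1042.56], [0.92, 0.33, -0.22, 252.56], [0.0, -0.57, -0.82, 915.65], [0.0, 0.0, 0.0, 1.0]]
side (np.float64(404.842852310029), 317.9218828582452, 197.8638175821995) [[-0.77, -0.38, 0.51, -60.91], [-0.64, 0.49, -0.6, 632.31], [-0.02, -0.79, -0.62, 727.01], [0.0, 0.0, 0.0, 1.0]]
wrist (np.float64(344.0514337637989), 321.61961681804365, 199.70679147888947) [[0.24, -0.93, -0.28, 198.87], [-0.97, -0.23, -0.07, -515.99], [-0.0, 0.28, -0.96, 374.19], [0.0, 0.0, 0.0, 1.0]]
```

View pics/scene0.png

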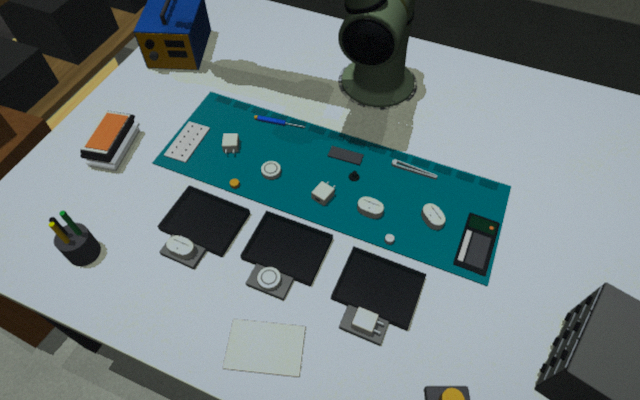

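View pics/side0.png

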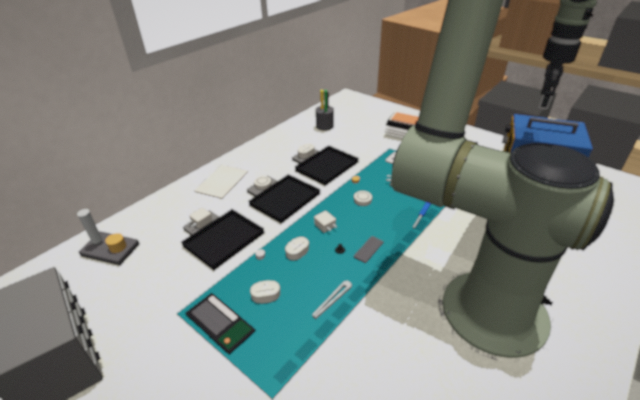

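The scene view shows the case tray at the left (200,220), the puck tray in the middle (285,248) and the charger tray at the right (378,288). The loose chargers are at (230,143) and (323,191), the puck at (271,170), the cases at (370,207) and (433,216), and the phone at (477,243). The side view agrees.

```bash
python3 - <<'E'
from h import *
im,K=snap("scene")
hsv=cv2.cvtColor(im,cv2.COLOR_RGB2HSV)
w=((hsv[:,:,1]<75)&(hsv[:,:,2]>110)).astype(np.uint8)
for n,(u,v),z in (("chA",(230,143),32),("chB",(323,191),32),("puck",(271,170),20),("caseA",(370,207),28),("caseB",(433,216),28)):
    m=np.zeros_like(w);m[v-24:v+24,u-24:u+24]=w[v-24:v+24,u-24:u+24]
    k,l,st,c=cv2.connectedComponentsWithStats(m)
    i=1+np.argmax(st[1:,4]); mm=(l==i).astype(np.uint8)
    mid=ray(K,c[i],(z+4)/2+2)[0]
    cn=max(cv2.findContours(mm,0,1)[0],key=len)[:,0]
    P=ray(K,cn,(z+4)/2)[:,:2].astype(np.float32)
    print(n,st[i],mid.round(0),cv2.minAreaRect(P))
d=((hsv[:,:,2]<60)).astype(np.uint8)
for u,v in((200,220),(285,248),(378,288)):
    k,l,st,c=cv2.connectedComponentsWithStats(d); i=l[v,u]
    cn=max(cv2.findContours((l==i).astype(np.uint8),0,1)[0],key=len)[:,0]
    print(st[i],cv2.minAreaRect(ray(K,cn,15)[:,:2].astype(np.float32)))
print(cv2.minAreaRect(ray(K,[[458,263],[487,273],[497,216],[472,213]],12)[:,:2].astype(np.float32)))
big=cv2.resize(im[110:270,140:520],None,fx=2.1,fy=2.1,interpolation=2)
cv2.imwrite("pics/crop1.png",big[:,:,::-1])
E
```

```text
chA [222 133  16  13 194] [ 385. -280.   20.] ((383.47467041015625, -280.8301086425781), (42.2561149597168, 39.05147171020508), 23.397663116455078)
chB [312 181  23  19 253] [440.   9.  20.] ((435.6418762207031, 9.197486877441406), (39.61357879638672, 51.75307846069336), 74.5522232055664)
puck [261 161  20  16 248] [ 426. -140.   14.] ((425.2378845214844, -140.22396850585938), (48.33451461791992, 48.544403076171875), 23.387849807739258)
caseA [358 196  26  18 331] [434. 129.  18.] ((431.4794006347656, 128.89398193359375), (41.855289459228516, 63.24658203125), 0.6501444578170776)
caseB [423 203  23  22 344] [399. 274.  18.] ((397.5490417480469, 274.03717041015625), (64.11524963378906, 40.80690002441406), 48.6427116394043)
[ 158  186   92   83 3633] ((648.7769165039062, -212.7224578857422), (175.59852600097656, 184.51589965820312), 88.59778594970703)
[ 241  212   91   74 3927] ((614.6239624023438, -4.6569366455078125), (139.04391479492188, 170.91587829589844), 0.3936292231082916)
[ 331  247   95   83 4493] ((621.7259521484375, 214.65985107421875), (166.50885009765625, 134.57012939453125), 89.31074523925781)
((421.6669006347656, 384.8884582519531), (156.58714294433594, 63.4136848449707), 2.931924343109131)
```

View pics/crop1.png

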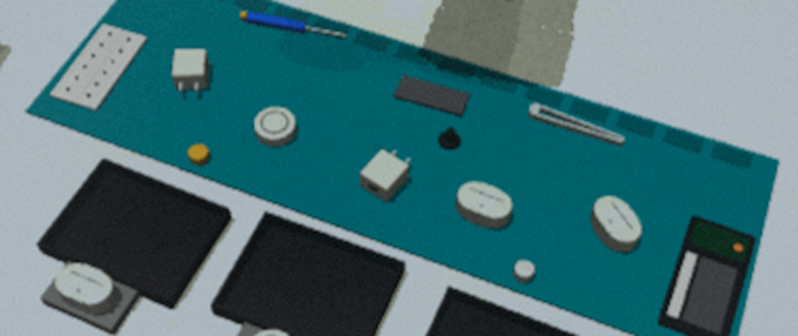

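Five items, trays and phone located. I'll write a planner helper that turns a world target into tool-frame calls, then go above charger A.

```bash
cat >> h.py <<'E'
def plan(*targets,start=None):
    "targets (x,y,z,yawdeg); prints per call dp cm and turn deg (tool axes)"
    s=arm.state(); p=np.array(s["tool_pos"]); r=R.from_euler('xyz',s["eef_rot"])
    print("now",p.round(1),np.degrees(s["eef_rot"]).round(1),"w",round(s["width"],3),"F",np.round(s["force"],1),"t",round(s["t"],1))
    for t in targets:
        y0=r.as_euler('xyz')[2]; dy=t[3]-np.degrees(y0)
        if len(t)<5: dy=(dy+180)%360-180
        else: dy=t[4]*(abs(dy)%360 if np.sign(dy)==t[4] else 360-abs(dy)%360)
        n=int(max(1,np.ceil(abs(dy)/34),np.ceil(np.linalg.norm(np.array(t[:3])-p)/185)))
        p0=p.copy()
        for i in range(1,n+1):
            q=p0+(np.array(t[:3])-p0)*i/n; rt=R.from_euler('xyz',[np.pi,0,y0+np.radians(dy)*i/n])
            print(" dp",(r.inv().apply(q-p)/10).round(2).tolist()," ang",np.degrees((r.inv()*rt).as_rotvec()).round(1).tolist(),"->",q.round(0))
            p,r=q,rt
E
python3 - <<'E'
from h import *
plan((385,-280,170,203.4,1))
E
```

```text
now [ 129.5 -534.2  230.8] [-179.9   -0.    13.6] w 0.999 F [-0.4 -0.6  0.1] t 0.2
 dp [5.14, -3.11, 1.02]  ang [-0.1, -0.0, -31.6] -> [ 172. -492.  221.]
 dp [6.01, 0.04, 1.01]  ang [0.0, 0.0, -31.6] -> [ 215. -449.  211.]
 dp [5.09, 3.19, 1.01]  ang [0.0, 0.0, -31.6] -> [ 257. -407.  200.]
 dp [2.67, 5.38, 1.01]  ang [0.0, 0.0, -31.6] -> [ 300. -365.  190.]
 dp [-0.55, 5.98, 1.01]  ang [-0.0, 0.0, -31.6] -> [ 342. -322.  180.]
 dp [-3.61, 4.8, 1.01]  ang [0.0, 0.0, -31.6] -> [ 385. -280.  170.]
```

>>> play_rows --angular '[[0, 0, -31.6], [0, 0, -31.6], [0, 0, -31.6], [0, 0, -31.6], [0, 0, -31.6]]' --dp '[[5.1, -3.1, 1], [5.1, -3.1, 1], [5.1, -3.1, 1], [5.1, -3.1, 1], [5.1, -3.1, 1]]' --gripper '[0.5, 0.5, 0.5, 0.5, 0.5]'

```text
t: 0.62
tool_pos: [172.2, -491.5, 220.7]
eef_rot: [-3.14, -0.001, 0.795]
force: [0.2, 0.3, -1.4]
width: 0.749
```

>>> play_rows --angular '[[0, 0, -31.6], [0, 0, -31.6], [0, 0, -31.6], [0, 0, -31.6], [0, 0, -31.6]]' --dp '[[6, 0, 1], [6, 0, 1], [6, 0, 1], [6, 0, 1], [6, 0, 1]]' --gripper '[0.5, 0.5, 0.5, 0.5, 0.5]'

```text
t: 1.03
tool_pos: [214.5, -448.1, 210.6]
eef_rot: [-3.141, -0.002, 1.353]
force: [-0.0, -0.3, -0.7]
width: 0.744
```

>>> play_rows --angular '[[0, 0, -31.6], [0, 0, -31.6], [0, 0, -31.6], [0, 0, -31.6], [0, 0, -31.6]]' --dp '[[5.1, 3.2, 1], [5.1, 3.2, 1], [5.1, 3.2, 1], [5.1, 3.2, 1], [5.1, 3.2, 1]]' --gripper '[0.5, 0.5, 0.5, 0.5, 0.5]'

```text
t: 1.45
tool_pos: [257.1, -404.6, 200.5]
eef_rot: [3.141, -0.002, 1.911]
force: [-0.6, -0.7, 0.3]
width: 0.75
```

>>> play_rows --angular '[[0, 0, -31.6], [0, 0, -31.6], [0, 0, -31.6], [0, 0, -31.6], [0, 0, -31.6]]' --dp '[[2.7, 5.4, 1], [2.7, 5.4, 1], [2.7, 5.4, 1], [2.7, 5.4, 1], [2.7, 5.4, 1]]' --gripper '[0.5, 0.5, 0.5, 0.5, 0.5]'

```text
t: 1.87
tool_pos: [299.3, -360.6, 190.4]
eef_rot: [3.14, -0.002, 2.468]
force: [0.7, -0.8, 0.3]
width: 0.746
```

>>> play_rows --angular '[[0, 0, -31.6], [0, 0, -31.6], [0, 0, -31.6], [0, 0, -31.6], [0, 0, -31.6]]' --dp '[[-0.6, 6, 1], [-0.6, 6, 1], [-0.6, 6, 1], [-0.6, 6, 1], [-0.6, 6, 1]]' --gripper '[0.5, 0.5, 0.5, 0.5, 0.5]'

```text
t: 2.28
tool_pos: [341.6, -316.8, 180.3]
eef_rot: [3.139, -0.001, 3.026]
force: [1.0, 0.2, -0.3]
width: 0.752
```

>>> play_rows --angular '[[0, 0, -31.6], [0, 0, -31.6], [0, 0, -31.6], [0, 0, -31.6], [0, 0, -31.6]]' --dp '[[-3.6, 4.8, 1], [-3.6, 4.8, 1], [-3.6, 4.8, 1], [-3.6, 4.8, 1], [-3.6, 4.8, 1]]' --gripper '[0.5, 0.5, 0.5, 0.5, 0.5]'

```text
t: 2.7
tool_pos: [383.0, -272.7, 170.1]
eef_rot: [3.138, -0.0, -2.699]
force: [0.0, -0.4, -0.1]
width: 0.747
```

```bash
cat >> h.py <<'E'
def loc(xy,ztop,fn,win=60,thr=None):
    "bright top face near xy: minAreaRect on the plane z=ztop"
    im,K=snap("wrist"); g=im.min(2)
    c=proj(K,[[*xy,ztop]])[0].astype(int); print("proj",c)
    m=np.zeros_like(g); x0,x1=max(c[0]-win*2,0),c[0]+win*2; y0,y1=max(c[1]-win*2,0),c[1]+win*2
    t=thr or cv2.threshold(g[y0:y1,x0:x1].copy(),0,255,cv2.THRESH_OTSU)[0]
    m[y0:y1,x0:x1]=(g[y0:y1,x0:x1]>t)
    m=cv2.morphologyEx(m,cv2.MORPH_OPEN,np.ones((7,7),np.uint8))
    k,l,st,ce=cv2.connectedComponentsWithStats(m)
    i=1+np.argmin(np.linalg.norm(ce[1:]-c,axis=1))
    cn=max(cv2.findContours((l==i).astype(np.uint8),0,1)[0],key=len)
    P=ray(K,cn[:,0],ztop)[:,:2].astype(np.float32)
    print("thr",t,st[i],cv2.minAreaRect(P))
    o=im[:,:,::-1].copy(); cv2.drawContours(o,[cn],-1,(0,0,255),1); cv2.imwrite(fn,o)
E
python3 - <<'E'
from h import *
loc((385,-280),32,"pics/w1.png")
E
```

```text
proj [310 185]
thr 128.0 [ 295  176   46   49 2137] ((394.2716369628906, -269.0719909667969), (42.76448440551758, 38.118106842041016), 25.296009063720703)
```

View pics/w1.png

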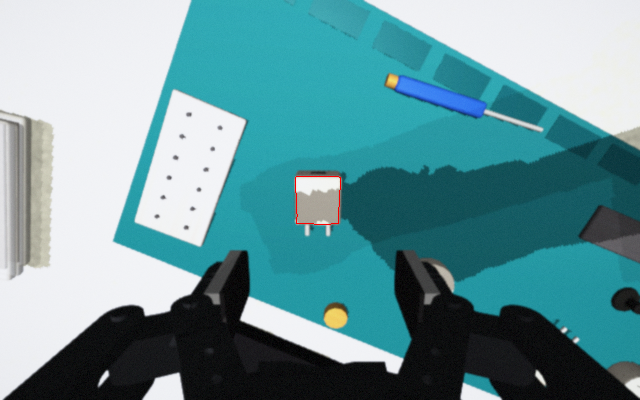

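The wrist view shows the charger's top face at (318,200) with its prongs downwards, framed well by the contour. It puts the charger 14 mm from the scene estimate, so I'll move lower and look again.

```bash
python3 - <<'E'
from h import *
loc((394,-269),32,"pics/w1b.png")
plan((394,-269,100,205.3))
E
```

```text
proj [317 200]
thr 126.0 [ 295  176   47   49 2147] ((394.0477600097656, -268.87335205078125), (42.777137756347656, 38.910377502441406), 25.231365203857422)
now [ 382.9 -273.   170.2] [ 179.8    0.  -155. ] w 0.75 F [ 0.1 -0.1  0.2] t 2.8
 dp [-1.18, -0.13, 7.02]  ang [0.2, 0.0, -0.3] -> [ 394. -269.  100.]
```

>>> play_rows --angular '[[0.2, 0, -0.3], [0.2, 0, -0.3], [0.2, 0, -0.3], [0.2, 0, -0.3]]' --dp '[[-1.2, -0.1, 7], [-1.2, -0.1, 7], [-1.2, -0.1, 7], [-1.2, -0.1, 7]]' --gripper '[0.5, 0.5, 0.5, 0.5]'

```text
t: 3.13
tool_pos: [392.9, -267.6, 99.3]
eef_rot: [3.138, -0.002, -2.701]
force: [0.1, 0.1, -0.0]
width: 0.748
```

```bash
python3 - <<'E'
from h import *
loc((394,-269),32,"pics/w2.png",80)
im,K=snap("scene"); f=R
print(proj(K,[[394,-269,32],[385,-280,32]]))
plan((394,-269,100,205.3))
E
```

```text
proj [316 215]
thr 124.0 [ 285  183   62   63 3681] ((394.005126953125, -269.42926025390625), (42.36358642578125, 38.89426040649414), 25.14180564880371)
[[230.58565231 139.40764717]
 [228.59045961 135.78101009]]
now [ 394.5 -269.3  101.5] [-179.9    0.  -154.8] w 0.754 F [-0.3  0.9 -0.1] t 3.2
 dp [0.03, 0.05, 0.15]  ang [-0.1, 0.0, -0.1] -> [ 394. -269.  100.]
```

View pics/w2.png

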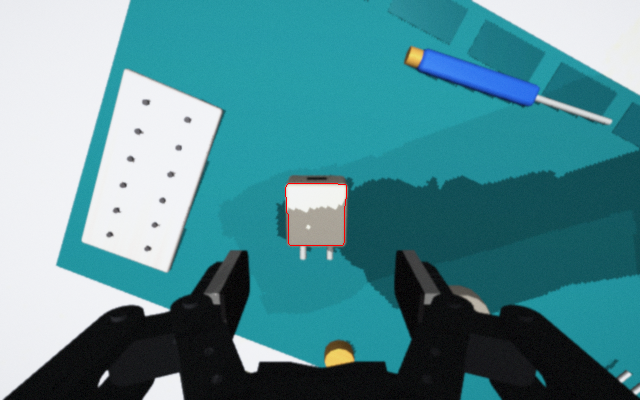

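The closer view gives the same result, (394,-269) at yaw 25°; the earlier scene estimate used the wrong face height. Next: descend, grip and lift.

>>> play_rows --angular '[[0, 0, -0.3], [0, 0, -0.3], [0, 0, -0.3], [0, 0, -0.3], [0, 0, -0.3]]' --dp '[[0, 0, 3], [0, 0, 6], [0, 0, 8.5], [0, 0, 9.7], [0, 0, 9.7]]' --gripper '[0.5, 0.5, 0.5, 0.5, 0.5]'

```text
t: 3.65
tool_pos: [394.0, -269.3, 3.9]
eef_rot: [3.141, -0.0, -2.697]
force: [0.1, 0.4, -0.1]
width: 0.75
```

>>> play_rows --angular '[[0, 0, 0], [0, 0, 0], [0, 0, 0], [0, 0, 0], [0, 0, 0]]' --dp '[[0, 0, 0], [0, 0, 0], [0, 0, 0], [0, 0, 0], [0, 0, 0]]' --gripper '[-0.2, -0.4, -1, -1, -1]'

```text
t: 4.07
tool_pos: [395.4, -270.8, 5.9]
eef_rot: [-3.138, 0.001, -2.697]
force: [-1.1, -0.2, 6.4]
width: 0.456
```

```bash
python3 - <<'E'
from h import *
plan()
im,K=snap("scene")
# rescan others at top-face heights
hsv=cv2.cvtColor(im,cv2.COLOR_RGB2HSV)
w=((hsv[:,:,1]<75)&(hsv[:,:,2]>110)).astype(np.uint8)
for n,(u,v),z in (("chB",(323,191),32),("puck",(271,170),20),("caseA",(370,207),28),("caseB",(433,216),28),("Sch",(366,319),44),("Scase",(181,246),40),("Spuck",(269,278),32)):
    m=np.zeros_like(w);m[v-18:v+18,u-18:u+18]=w[v-18:v+18,u-18:u+18]
    k,l,st,c=cv2.connectedComponentsWithStats(m)
    i=1+np.argmax(st[1:,4])
    print(n,st[i],ray(K,c[i],z)[0].round(0))
for cs in ([158,227,196,187,249,212,209,255],[241,251,266,212,332,234,305,284],[331,289,356,247,425,276,405,328]):
    print(ray(K,np.reshape(cs,(4,2)),20).round(0)[:,:2].tolist())
plan((394,-269,110,205))
E
```

```text
now [ 395.4 -270.8    5.9] [-1.798e+02  1.000e-01 -1.545e+02] w 0.456 F [-1.1 -0.2  6.4] t 4.1
chB [312 181  23  19 255] [448.  13.  32.]
puck [261 162  20  15 195] [ 434. -134.   20.]
caseA [358 196  26  18 331] [441. 131.  28.]
caseB [423 203  23  23 346] [406. 274.  28.]
Sch [352 307  32  27 468] [712. 216.  44.]
Scase [163 232  31  23 480] [ 713. -220.   40.]
Spuck [257 267  24  22 416] [702.  -4.  32.]
[[686.0, -296.0], [554.0, -277.0], [567.0, -124.0], [702.0, -152.0]]
[[665.0, -92.0], [551.0, -88.0], [545.0, 77.0], [681.0, 70.0]]
[[670.0, 125.0], [555.0, 138.0], [563.0, 299.0], [689.0, 293.0]]
now [ 395.4 -270.8    5.9] [-1.798e+02  1.000e-01 -1.545e+02] w 0.453 F [-0.7  0.4  7.5] t 4.1
 dp [0.04, 0.19, -10.42]  ang [-0.2, 0.1, 0.5] -> [ 394. -269.  110.]
```

>>> play_rows --angular '[[0, 0, 0], [0, 0, 0], [0, 0, 0], [0, 0, 0], [0, 0, 0]]' --dp '[[0, 0, -1.5], [0, 0, -5], [0, 0, -9], [0, 0, -13], [0, 0, -16]]' --gripper '[-1, -1, -1, -1, -1]'

```text
t: 4.53
tool_pos: [395.7, -270.9, 170.0]
eef_rot: [-3.134, 0.002, -2.697]
force: [0.7, -0.4, -0.5]
width: 0.457
```

```bash
python3 - <<'E'
from h import *
plan((605,214,170,180))
E
```

```text
now [ 395.7 -270.9  170. ] [-1.796e+02  1.000e-01 -1.545e+02] w 0.457 F [ 0.7 -0.4 -0.5] t 4.5
 dp [-13.25, 11.59, -0.05]  ang [-0.4, 0.2, 8.5] -> [ 465. -109.  170.]
 dp [-11.4, 13.42, 0.0]  ang [-0.0, -0.0, 8.5] -> [535.  52. 170.]
 dp [-9.29, 14.96, 0.0]  ang [0.0, -0.0, 8.5] -> [605. 214. 170.]
```

>>> play_rows --angular '[[-0.4, 0.2, 8.5], [-0.4, 0.2, 8.5], [-0.4, 0.2, 8.5], [-0.4, 0.2, 8.5], [-0.4, 0.2, 8.5]]' --dp '[[-2.5, 2.2, 0], [-5.2, 4.6, 0], [-8, 7, 0], [-10.8, 9.4, 0], [-13.2, 11.6, 0]]' --gripper '[-1, -1, -1, -1, -1]'

```text
t: 4.95
tool_pos: [465.9, -107.7, 170.9]
eef_rot: [-3.14, 0.002, -2.845]
force: [0.1, -0.2, -0.3]
width: 0.457
```

>>> play_rows --angular '[[0, 0, 8.5], [0, 0, 8.5], [0, 0, 8.5], [0, 0, 8.5], [0, 0, 8.5]]' --dp '[[-2.3, 2.7, 0], [-4.6, 5.4, 0], [-6.9, 8.1, 0], [-9.2, 10.8, 0], [-11.4, 13.4, 0]]' --gripper '[-1, -1, -1, -1, -1]'

```text
t: 5.37
tool_pos: [536.5, 55.7, 172.0]
eef_rot: [-3.14, 0.003, -2.993]
force: [0.5, -1.2, -0.6]
width: 0.457
```

>>> play_rows --angular '[[0, 0, 8.5], [0, 0, 8.5], [0, 0, 8.5], [0, 0, 8.5], [0, 0, 8.5]]' --dp '[[-2, 3.2, 0], [-4.2, 6.8, 0], [-6.4, 10.4, 0], [-8.4, 13.6, 0], [-9.3, 15, 0]]' --gripper '[-1, -1, -1, -1, -1]'

```text
t: 5.78
tool_pos: [607.7, 222.8, 173.2]
eef_rot: [3.14, 0.007, -3.137]
force: [0.4, -0.1, -0.1]
width: 0.458
```

```bash
cat >> h.py <<'E'
def tray(xy,fn,yaw=0):
    im,K=snap("wrist"); g=im.max(2)
    o=im[:,:,::-1].copy()
    c,s=np.cos(np.radians(yaw)),np.sin(np.radians(yaw)); M=np.array([[c,-s],[s,c]])
    for hx,hy,z in((64,84,20),(60,80,4)):
        q=np.array([[-hx,-hy],[-hx,hy],[hx,hy],[hx,-hy]])@M.T+xy
        cv2.polylines(o,[proj(K,np.c_[q,[z]*4]).astype(np.int32)],True,(0,0,255) if z==20 else (0,255,0),1)
    cv2.imwrite(fn,o); return im,K
E
python3 - <<'E'
from h import *
plan()
tray((620,215),"pics/t1.png")
E
```

```text
now [607.7 222.8 173.2] [ 179.9    0.4 -179.8] w 0.458 F [ 0.4 -0.1 -0.1] t 5.8
```

View pics/t1.png

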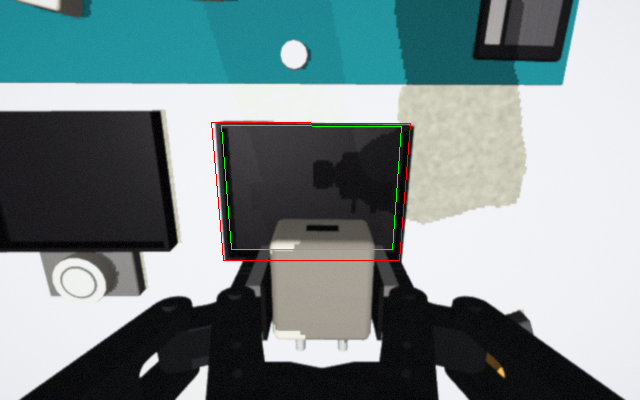

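The tray outline fits to about 2 mm: centre (620,215), yaw about 0. The charger hangs level in the jaws with its prongs towards +x.

```bash
python3 - <<'E'
from h import *
plan((613,249,60,180),(613,249,7.5,180))
E
```

```text
now [608.1 223.8 173. ] [ 179.9    0.4 -179.7] w 0.46 F [ 1.1  2.1 -0.1] t 5.8
 dp [-0.42, 2.49, 11.31]  ang [0.1, 0.4, 0.3] -> [613. 249.  60.]
 dp [0.0, -0.0, 5.25]  ang [0.0, -0.0, 0.0] -> [613. 249.   8.]
```

>>> play_rows --angular '[[0.1, 0.4, 0.3], [0.1, 0.4, 0.3], [0.1, 0.4, 0.3], [0.1, 0.4, 0.3], [0.1, 0.4, 0.3]]' --dp '[[-0.4, 2.5, 4], [-0.4, 2.5, 8], [-0.4, 2.5, 11.3], [-0.4, 2.5, 11.3], [-0.4, 2.5, 11.3]]' --gripper '[-1, -1, -1, -1, -1]'

```text
t: 6.25
tool_pos: [610.6, 248.3, 58.8]
eef_rot: [-3.14, -0.005, -3.141]
force: [0.4, 0.5, -0.6]
width: 0.458
```

```bash
python3 - <<'E'
from h import *
plan((613,249,7.5,180))
E
```

```text
now [610.6 248.3  58.8] [-179.9   -0.3 -180. ] w 0.458 F [ 0.4  0.5 -0.6] t 6.2
 dp [-0.27, 0.08, 5.13]  ang [-0.1, -0.3, 0.0] -> [613. 249.   8.]
```

>>> play_rows --angular '[[-0.1, -0.3, 0], [-0.1, -0.3, 0], [-0.1, -0.3, 0], [-0.1, -0.3, 0], [-0.1, -0.3, 0]]' --dp '[[-0.2, 0.1, 2], [-0.2, 0.1, 3.6], [-0.2, 0.1, 4.5], [-0.2, 0.1, 4.9], [-0.2, 0.1, 5.1]]' --gripper '[-1, -1, -1, -1, -1]'

```text
t: 6.67
tool_pos: [613.5, 249.1, 9.6]
eef_rot: [3.14, 0.002, 3.141]
force: [-0.5, 0.0, -0.5]
width: 0.457
```

>>> play_rows --angular '[[0, 0, 0], [0, 0, 0]]' --dp '[[0, 0, 0.1], [0, 0, 0.1]]' --gripper '[-1, -1]'

```text
t: 6.83
tool_pos: [614.8, 249.3, 10.3]
eef_rot: [3.14, 0.005, 3.141]
force: [-1.0, 0.5, -0.6]
width: 0.459
```

>>> play_rows --angular '[[0, 0, 0], [0, 0, 0], [0, 0, 0]]' --dp '[[0, 0, 0.2], [0, 0, 0.3], [0, 0, 0.3]]' --gripper '[-1, -1, -1]'

```text
t: 7.08
tool_pos: [615.0, 249.4, 7.6]
eef_rot: [3.14, 0.005, 3.141]
force: [-0.3, 0.2, -0.5]
width: 0.457
```

>>> play_rows --angular '[[0, 0, 0], [0, 0, 0]]' --dp '[[0, 0, 0], [0, 0, 0]]' --gripper '[-1, -1]'

```text
t: 7.25
tool_pos: [615.1, 249.4, 7.7]
eef_rot: [3.14, 0.005, 3.141]
force: [0.3, -0.1, -0.2]
width: 0.459
```

>>> play_rows --angular '[[0, 0, 0], [0, 0, 0], [0, 0, 0]]' --dp '[[0, 0, 0.1], [0, 0, 0.15], [0, 0, 0.15]]' --gripper '[-1, -1, -1]'

```text
t: 7.5
tool_pos: [615.0, 249.5, 6.1]
eef_rot: [3.14, 0.005, 3.141]
force: [0.7, -1.0, -0.6]
width: 0.457
```

>>> play_rows --angular '[[0, 0, 0], [0, 0, 0], [0, 0, 0], [0, 0, 0]]' --dp '[[0, 0, 0], [0, 0, 0], [0, 0, 0], [0, 0, 0]]' --gripper '[0, 0.1, 0.1, 0.1]'

```text
t: 7.83
tool_pos: [615.1, 249.5, 6.1]
eef_rot: [3.14, 0.005, 3.141]
force: [-0.7, 1.3, 0.5]
width: 0.548
```

>>> play_rows --angular '[[0, 0, 0], [0, 0, 0], [0, 0, 0], [0, 0, 0], [0, 0, 0]]' --dp '[[0, 0, -1], [0, 0, -3], [0, 0, -7], [0, 0, -11], [0, 0, -11]]' --gripper '[0.1, 0.1, 0.1, 0.1, 0.1]'

```text
t: 8.25
tool_pos: [619.7, 250.8, 125.9]
eef_rot: [3.136, 0.019, 3.141]
force: [1.6, 0.4, 2.0]
width: 0.553
```

```bash
python3 - <<'E'
from h import *
plan((448,13,120,164.5))
E
```

```text
now [619.7 250.8 125.9] [179.7   1.1 180. ] w 0.553 F [1.6 0.4 2. ] t 8.2
 dp [8.58, -11.89, 0.06]  ang [0.4, 1.0, 7.7] -> [534. 132. 123.]
 dp [6.9, -12.94, 0.29]  ang [-0.0, -0.0, 7.7] -> [448.  13. 120.]
```

>>> play_rows --angular '[[0.4, 1, 7.7], [0.4, 1, 7.7], [0.4, 1, 7.7], [0.4, 1, 7.7], [0.4, 1, 7.7]]' --dp '[[8.6, -11.9, 0], [8.6, -11.9, 0], [8.6, -11.9, 0], [8.6, -11.9, 0], [8.6, -11.9, 0]]' --gripper '[0.5, 0.5, 0.5, 0.5, 0.5]'

```text
t: 8.67
tool_pos: [531.1, 129.1, 124.4]
eef_rot: [-3.14, -0.0, 3.003]
force: [-0.1, 0.3, -0.9]
width: 0.752
```

>>> play_rows --angular '[[0, 0, 7.7], [0, 0, 7.7], [0, 0, 7.7], [0, 0, 7.7], [0, 0, 7.7]]' --dp '[[6.9, -12.9, 0.3], [6.9, -12.9, 0.3], [6.9, -12.9, 0.3], [6.9, -12.9, 0.3], [6.9, -12.9, 0.3]]' --gripper '[0.5, 0.5, 0.5, 0.5, 0.5]'

```text
t: 9.08
tool_pos: [442.5, 8.5, 121.9]
eef_rot: [-3.139, -0.002, 2.865]
force: [0.3, 0.3, -0.2]
width: 0.753
```

```bash
python3 - <<'E'
from h import *
plan()
loc((448,13),32,"pics/w3.png",60)
E
```

```text
now [442.5   8.5 121.9] [-1.798e+02 -1.000e-01  1.642e+02] w 0.753 F [ 0.3  0.3 -0.2] t 9.1
proj [328 210]
thr 119.0 [ 305  182   55   58 3066] ((448.9687194824219, 14.950019836425781), (39.096046447753906, 42.87428283691406), 75.9095230102539)
```

View pics/w3.png

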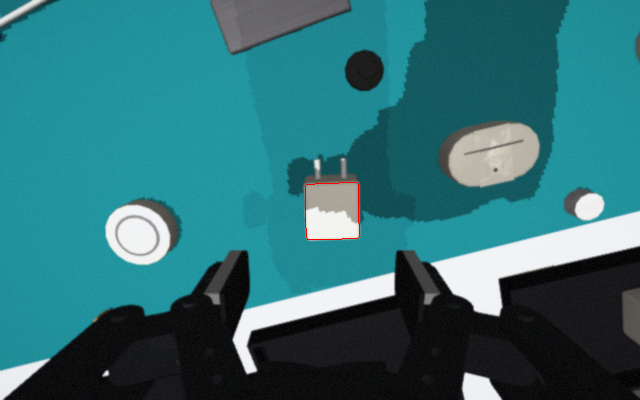

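Charger B's top face is at (332,210), with its prongs pointing up-image. The contour fits: (449,15), axis at 165.9°.

```bash
python3 - <<'E'
from h import *
loc((434,-134),20,"pics/x.png",40)
loc((441,131),28,"pics/x.png",45)
plan((449,15,60,165.9),(449,15,7,165.9))
E
```

```text
proj [136 236]
thr 130.0 [ 103  202   65   60 3069] ((430.6108703613281, -134.28955078125), (49.55067443847656, 48.51111602783203), 74.22457885742188)
proj [485 151]
thr 101.0 [ 444  119   91   63 4489] ((441.4761657714844, 132.9371337890625), (62.189815521240234, 40.84555435180664), 87.65901184082031)
now [446.6  10.9 122.4] [-1.800e+02  1.000e-01  1.644e+02] w 0.749 F [ 0.8 -0.6 -0.6] t 9.2
 dp [-0.11, 0.46, 6.24]  ang [-0.0, 0.1, -1.5] -> [449.  15.  60.]
 dp [0.0, -0.0, 5.3]  ang [0.0, 0.0, 0.0] -> [449.  15.   7.]
```

>>> play_rows --angular '[[0, 0, -1.5], [0, 0, -1.5], [0, 0, -1.5], [0, 0, -1.5], [0, 0, -1.5]]' --dp '[[-0.1, 0.4, 2], [-0.1, 0.4, 4], [-0.1, 0.4, 6], [-0.1, 0.4, 6.2], [-0.1, 0.4, 6.2]]' --gripper '[0.5, 0.5, 0.5, 0.5, 0.5]'

```text
t: 9.65
tool_pos: [448.7, 15.5, 59.7]
eef_rot: [-3.141, -0.0, 2.897]
force: [0.0, -0.3, 1.3]
width: 0.748
```

```bash
python3 - <<'E'
from h import *
plan((449,15,7,165.9))
E
```

```text
now [448.7  15.5  59.7] [-180.   -0.  166.] w 0.748 F [ 0.  -0.3  1.3] t 9.7
 dp [-0.05, -0.04, 5.27]  ang [-0.0, -0.0, 0.1] -> [449.  15.   7.]
```

>>> play_rows --angular '[[0, 0, 0], [0, 0, 0], [0, 0, 0], [0, 0, 0], [0, 0, 0]]' --dp '[[0, 0, 2], [0, 0, 4], [0, 0, 5.2], [0, 0, 5.2], [0, 0, 5.2]]' --gripper '[0.5, 0.5, 0.5, 0.5, 0.5]'

```text
t: 10.07
tool_pos: [449.4, 15.8, 8.3]
eef_rot: [-3.141, 0.0, 2.898]
force: [0.0, -0.5, -0.7]
width: 0.749
```

>>> play_rows --angular '[[0, 0, 0], [0, 0, 0], [0, 0, 0], [0, 0, 0], [0, 0, 0]]' --dp '[[0, 0, 0], [0, 0, 0], [0, 0, 0], [0, 0, 0], [0, 0, 0]]' --gripper '[-0.2, -0.4, -1, -1, -1]'

```text
t: 10.48
tool_pos: [451.1, 15.7, 10.0]
eef_rot: [3.141, 0.004, 2.898]
force: [-0.7, 0.5, 5.8]
width: 0.457
```

>>> play_rows --angular '[[0, 0, 0], [0, 0, 0], [0, 0, 0], [0, 0, 0], [0, 0, 0]]' --dp '[[0, 0, -1.5], [0, 0, -4], [0, 0, -7], [0, 0, -10], [0, 0, -10]]' --gripper '[-1, -1, -1, -1, -1]'

```text
t: 10.9
tool_pos: [454.8, 15.4, 115.8]
eef_rot: [3.14, 0.013, 2.898]
force: [1.8, -0.2, -1.1]
width: 0.452
```

```bash
python3 - <<'E'
from h import *
plan((627,182,110,180),(627,182,30,180))
E
```

```text
now [454.8  15.4 115.8] [179.9   0.8 166. ] w 0.452 F [ 1.8 -0.2 -1.1] t 10.9
 dp [-6.34, 10.16, 0.39]  ang [0.0, 0.8, -7.0] -> [541.  99. 113.]
 dp [-7.53, 9.32, 0.29]  ang [0.0, 0.0, -7.0] -> [627. 182. 110.]
 dp [0.0, -0.0, 8.0]  ang [0.0, 0.0, 0.0] -> [627. 182.  30.]
```

>>> play_rows --angular '[[0, 0.8, -7], [0, 0.8, -7], [0, 0.8, -7], [0, 0.8, -7], [0, 0.8, -7]]' --dp '[[-1.3, 2.1, 0.1], [-2.6, 4.2, 0.2], [-3.9, 6.3, 0.3], [-5.2, 8.4, 0.4], [-6.3, 10.2, 0.4]]' --gripper '[-1, -1, -1, -1, -1]'

```text
t: 11.32
tool_pos: [541.8, 100.3, 113.1]
eef_rot: [3.14, 0.001, 3.02]
force: [0.4, -0.6, -0.2]
width: 0.454
```

>>> play_rows --angular '[[0, 0, -7], [0, 0, -7], [0, 0, -7], [0, 0, -7], [0, 0, -7]]' --dp '[[-1.6, 2, 0.1], [-3.2, 4, 0.2], [-4.8, 6, 0.3], [-6.4, 8, 0.3], [-7.5, 9.3, 0.3]]' --gripper '[-1, -1, -1, -1, -1]'

```text
t: 11.73
tool_pos: [629.1, 185.4, 110.5]
eef_rot: [3.14, 0.002, -3.139]
force: [0.6, -0.2, 0.7]
width: 0.451
```

```bash
python3 - <<'E'
from h import *
plan((627,182,40,180))
tray((620,215),"pics/t2.png")
plan((627,182,40,180))
E
```

```text
now [629.1 185.4 110.5] [ 1.799e+02  1.000e-01 -1.799e+02] w 0.451 F [ 0.6 -0.2  0.7] t 11.7
 dp [0.22, -0.36, 7.05]  ang [0.1, 0.1, 0.1] -> [627. 182.  40.]
now [631.  187.  110.6] [ 179.8    0.3 -179.8] w 0.45 F [2.8 1.9 0.6] t 11.8
 dp [0.43, -0.53, 7.06]  ang [0.2, 0.3, 0.2] -> [627. 182.  40.]
```

View pics/t2.png

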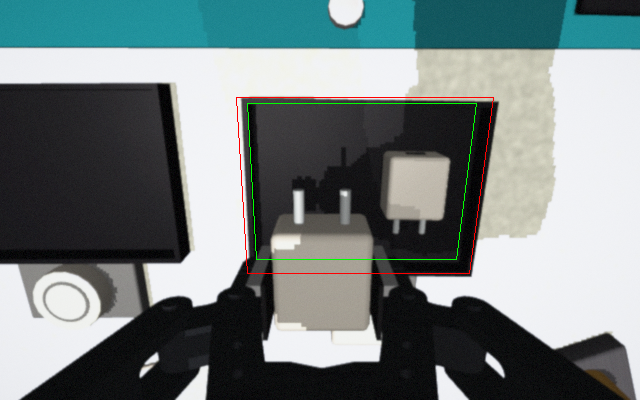

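Charger A lies flat at (415,190) inside its tray. The tray really sits about 3 mm further +y, and the target for charger B is clear.

>>> play_rows --angular '[[0.2, 0.3, 0.2], [0.2, 0.3, 0.2], [0.2, 0.3, 0.2], [0.2, 0.3, 0.2], [0.2, 0.3, 0.2]]' --dp '[[0.4, -0.5, 2.5], [0.4, -0.5, 5], [0.4, -0.5, 7], [0.4, -0.5, 7], [0.4, -0.5, 7]]' --gripper '[-1, -1, -1, -1, -1]'

```text
t: 12.2
tool_pos: [626.0, 181.8, 39.7]
eef_rot: [-3.141, -0.003, 3.141]
force: [-0.1, -0.5, 0.0]
width: 0.454
```

```bash
python3 - <<'E'
from h import *
plan((627,182,11,180))
E
```

```text
now [626.  181.8  39.7] [-180.    -0.2  180. ] w 0.454 F [-0.1 -0.5  0. ] t 12.2
 dp [-0.11, 0.02, 2.87]  ang [-0.0, -0.2, -0.0] -> [627. 182.  11.]
```

>>> play_rows --angular '[[0, -0.2, 0], [0, -0.2, 0], [0, -0.2, 0], [0, -0.2, 0], [0, -0.2, 0]]' --dp '[[-0.1, 0, 1.2], [-0.1, 0, 2.2], [-0.1, 0, 2.6], [-0.1, 0, 2.8], [-0.1, 0, 2.8]]' --gripper '[-1, -1, -1, -1, -1]'

```text
t: 12.62
tool_pos: [626.9, 181.7, 12.0]
eef_rot: [-3.141, 0.0, 3.141]
force: [-0.8, -0.7, -0.7]
width: 0.452
```

>>> play_rows --angular '[[0, 0, 0], [0, 0, 0], [0, 0, 0]]' --dp '[[0, 0, 0.1], [0, 0, 0.1], [0, 0, 0.1]]' --gripper '[-1, -1, -1]'

```text
t: 12.87
tool_pos: [627.2, 181.8, 11.5]
eef_rot: [-3.141, 0.001, 3.141]
force: [-0.6, -0.6, -0.1]
width: 0.461
```

>>> play_rows --angular '[[0, 0, 0], [0, 0, 0], [0, 0, 0]]' --dp '[[0, 0, 0.1], [0, 0, 0.2], [0, 0, 0.2]]' --gripper '[-1, -1, -1]'

```text
t: 13.12
tool_pos: [627.6, 181.9, 10.0]
eef_rot: [-3.141, 0.002, 3.141]
force: [-1.1, -0.3, 2.6]
width: 0.454
```

>>> play_rows --angular '[[0, 0, 0], [0, 0, 0], [0, 0, 0], [0, 0, 0]]' --dp '[[0, 0, 0], [0, 0, 0], [0, 0, 0], [0, 0, 0]]' --gripper '[0, 0.1, 0.1, 0.1]'

```text
t: 13.45
tool_pos: [627.5, 181.9, 9.9]
eef_rot: [-3.141, 0.001, 3.141]
force: [0.0, -0.0, 0.0]
width: 0.553
```

>>> play_rows --angular '[[0, 0, 0], [0, 0, 0], [0, 0, 0], [0, 0, 0], [0, 0, 0]]' --dp '[[0, 0, -1], [0, 0, -3], [0, 0, -7], [0, 0, -11], [0, 0, -11]]' --gripper '[0.1, 0.1, 0.1, 0.1, 0.1]'

```text
t: 13.87
tool_pos: [632.5, 182.9, 129.3]
eef_rot: [3.14, 0.015, 3.141]
force: [1.7, -0.3, 0.8]
width: 0.547
```

```bash
python3 - <<'E'
from h import *
plan((431,-134,110,180))
E
```

```text
now [632.5 182.9 129.3] [179.9   0.8 180. ] w 0.547 F [ 1.7 -0.3  0.8] t 13.9
 dp [6.72, -10.57, 0.53]  ang [0.1, 0.8, -0.0] -> [565.  77. 123.]
 dp [6.72, -10.56, 0.64]  ang [0.0, 0.0, -0.0] -> [498. -28. 116.]
 dp [6.72, -10.56, 0.64]  ang [0.0, 0.0, -0.0] -> [ 431. -134.  110.]
```

>>> play_rows --angular '[[0.1, 0.8, 0], [0.1, 0.8, 0], [0.1, 0.8, 0], [0.1, 0.8, 0], [0.1, 0.8, 0]]' --dp '[[6.7, -10.6, 0.5], [6.7, -10.6, 0.5], [6.7, -10.6, 0.5], [6.7, -10.6, 0.5], [6.7, -10.6, 0.5]]' --gripper '[0.7, 0.7, 0.7, 0.7, 0.7]'

```text
t: 14.28
tool_pos: [565.0, 75.5, 124.0]
eef_rot: [3.141, 0.001, 3.138]
force: [0.6, 0.2, 0.2]
width: 0.849
```

>>> play_rows --angular '[[0, 0, 0], [0, 0, 0], [0, 0, 0], [0, 0, 0], [0, 0, 0]]' --dp '[[6.7, -10.6, 0.6], [6.7, -10.6, 0.6], [6.7, -10.6, 0.6], [6.7, -10.6, 0.6], [6.7, -10.6, 0.6]]' --gripper '[0.7, 0.7, 0.7, 0.7, 0.7]'

```text
t: 14.7
tool_pos: [497.8, -31.3, 118.3]
eef_rot: [3.141, 0.002, 3.136]
force: [0.3, -0.9, 0.0]
width: 0.848
```

>>> play_rows --angular '[[0, 0, 0], [0, 0, 0], [0, 0, 0], [0, 0, 0], [0, 0, 0]]' --dp '[[6.7, -10.6, 0.6], [6.7, -10.6, 0.6], [6.7, -10.6, 0.6], [6.7, -10.6, 0.6], [6.7, -10.6, 0.6]]' --gripper '[0.7, 0.7, 0.7, 0.7, 0.7]'

```text
t: 15.12
tool_pos: [431.3, -137.8, 112.6]
eef_rot: [3.141, 0.004, 3.134]
force: [-0.3, 0.1, 0.1]
width: 0.85
```

```bash
python3 - <<'E'
from h import *
plan()
loc((431,-134),20,"pics/x2.png",45)
plan((431,-134,40,180))
E
```

```text
now [ 431.3 -137.8  112.6] [180.    0.2 179.5] w 0.85 F [-0.3  0.1  0.1] t 15.1
proj [325 202]
thr 97.0 [ 291  169   68   66 3371] ((430.6888732910156, -134.39431762695312), (48.286781311035156, 48.74886703491211), 89.53306579589844)
now [ 431.8 -136.8  112.6] [180.    0.2 179.7] w 0.849 F [ 0.7 -0.   1.2] t 15.2
 dp [0.11, 0.28, 7.26]  ang [0.0, 0.2, -0.3] -> [ 431. -134.   40.]
```

>>> play_rows --angular '[[0, 0.2, -0.3], [0, 0.2, -0.3], [0, 0.2, -0.3], [0, 0.2, -0.3], [0, 0.2, -0.3]]' --dp '[[0.1, 0.3, 2.5], [0.1, 0.3, 5], [0.1, 0.3, 7.2], [0.1, 0.3, 7.2], [0.1, 0.3, 7.2]]' --gripper '[0.7, 0.7, 0.7, 0.7, 0.7]'

```text
t: 15.58
tool_pos: [431.6, -131.9, 40.1]
eef_rot: [3.139, -0.001, -3.139]
force: [-0.6, 0.1, 0.4]
width: 0.853
```

```bash
python3 - <<'E'
from h import *
plan((430.7,-134.4,3,180))
E
```

```text
now [ 431.6 -131.9   40.1] [ 1.799e+02 -1.000e-01 -1.798e+02] w 0.853 F [-0.6  0.1  0.4] t 15.6
 dp [0.09, -0.26, 3.71]  ang [0.1, -0.1, 0.2] -> [ 431. -134.    3.]
```

>>> play_rows --angular '[[0, 0, 0.2], [0, 0, 0.2], [0, 0, 0.2], [0, 0, 0.2], [0, 0, 0.2]]' --dp '[[0.1, -0.2, 1.5], [0.1, -0.2, 3], [0.1, -0.2, 3.6], [0.1, -0.2, 3.7], [0.1, -0.2, 3.7]]' --gripper '[0.7, 0.7, 0.7, 0.7, 0.7]'

```text
t: 16.0
tool_pos: [431.4, -133.6, 3.8]
eef_rot: [3.14, -0.0, -3.141]
force: [-0.3, -0.3, -0.1]
width: 0.849
```

>>> play_rows --angular '[[0, 0, 0], [0, 0, 0], [0, 0, 0], [0, 0, 0], [0, 0, 0]]' --dp '[[0, 0, 0], [0, 0, 0], [0, 0, 0], [0, 0, 0], [0, 0, 0]]' --gripper '[0.3, 0, -1, -1, -1]'

```text
t: 16.42
tool_pos: [432.4, -134.0, 5.4]
eef_rot: [3.14, 0.002, -3.141]
force: [-2.0, 0.8, 8.9]
width: 0.559
```

>>> play_rows --angular '[[0, 0, 0], [0, 0, 0], [0, 0, 0], [0, 0, 0], [0, 0, 0]]' --dp '[[0, 0, -1.5], [0, 0, -4], [0, 0, -7], [0, 0, -11], [0, 0, -11]]' --gripper '[-1, -1, -1, -1, -1]'

```text
t: 16.83
tool_pos: [436.1, -136.0, 122.0]
eef_rot: [-3.138, 0.011, -3.141]
force: [1.1, -1.3, -1.5]
width: 0.555
```

```bash
python3 - <<'E'
from h import *
plan((614,-6,115,180))
E
```

```text
now [ 436.1 -136.   122. ] [-179.8    0.6 -180. ] w 0.555 F [ 1.1 -1.3 -1.5] t 16.8
 dp [-8.89, 6.5, 0.43]  ang [-0.2, 0.6, 0.0] -> [525. -71. 118.]
 dp [-8.89, 6.5, 0.35]  ang [-0.0, -0.0, 0.0] -> [614.  -6. 115.]
```

>>> play_rows --angular '[[-0.2, 0.6, 0], [-0.2, 0.6, 0], [-0.2, 0.6, 0], [-0.2, 0.6, 0], [-0.2, 0.6, 0]]' --dp '[[-1.8, 1.3, 0.1], [-3.6, 2.6, 0.2], [-5.4, 3.9, 0.3], [-7.2, 5.2, 0.4], [-8.9, 6.5, 0.4]]' --gripper '[-1, -1, -1, -1, -1]'

```text
t: 17.25
tool_pos: [526.1, -70.3, 119.0]
eef_rot: [-3.141, 0.002, -3.141]
force: [0.3, -0.2, -0.7]
width: 0.554
```

>>> play_rows --angular '[[0, 0, 0], [0, 0, 0], [0, 0, 0], [0, 0, 0], [0, 0, 0]]' --dp '[[-2, 1.5, 0.1], [-4, 3, 0.2], [-6, 4.5, 0.3], [-8, 5.8, 0.3], [-8.9, 6.5, 0.3]]' --gripper '[-1, -1, -1, -1, -1]'

```text
t: 17.67
tool_pos: [617.4, -3.8, 116.3]
eef_rot: [3.141, 0.004, -3.14]
force: [0.3, -1.7, -0.9]
width: 0.558
```

```bash
python3 - <<'E'
from h import *
plan()
tray((613,-5),"pics/t3.png")
plan((613,-5,40,180))
E
```

```text
now [617.4  -3.8 116.3] [ 180.     0.2 -179.9] w 0.558 F [ 0.3 -1.7 -0.9] t 17.7
now [618.2  -3.1 116.3] [ 180.     0.3 -179.9] w 0.555 F [ 1.8  0.5 -0.3] t 17.7
 dp [0.56, -0.2, 7.63]  ang [0.1, 0.3, 0.1] -> [613.  -5.  40.]
```

View pics/t3.png

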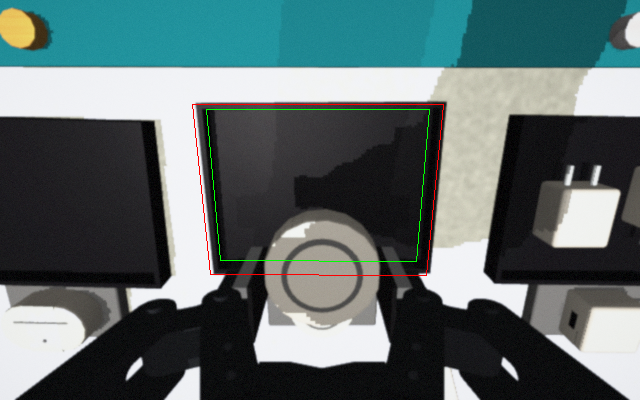

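The puck is held level at (322,275), and the tray outline fits within about 2 mm. Chargers A and B both lie flat in their tray on the right.

>>> play_rows --angular '[[0.1, 0.3, 0.1], [0.1, 0.3, 0.1], [0.1, 0.3, 0.1], [0.1, 0.3, 0.1], [0.1, 0.3, 0.1]]' --dp '[[0.6, -0.2, 2.5], [0.6, -0.2, 5], [0.6, -0.2, 7.6], [0.6, -0.2, 7.6], [0.6, -0.2, 7.6]]' --gripper '[-1, -1, -1, -1, -1]'

```text
t: 18.13
tool_pos: [610.7, -5.1, 39.2]
eef_rot: [-3.141, -0.004, -3.141]
force: [0.6, -0.7, 0.3]
width: 0.558
```

>>> play_rows --angular '[[0, 0, 0], [0, 0, 0], [0, 0, 0], [0, 0, 0], [0, 0, 0]]' --dp '[[0, 0, 1.4], [0, 0, 2.6], [0, 0, 3], [0, 0, 3.2], [0, 0, 3.2]]' --gripper '[-1, -1, -1, -1, -1]'

```text
t: 18.55
tool_pos: [610.6, -5.2, 7.5]
eef_rot: [-3.141, -0.004, -3.141]
force: [-0.2, 0.8, -0.2]
width: 0.558
```

>>> play_rows --angular '[[0, 0, 0], [0, 0, 0]]' --dp '[[0, 0, 0], [0, 0, 0]]' --gripper '[-1, -1]'

```text
t: 18.72
tool_pos: [611.3, -5.3, 8.4]
eef_rot: [-3.141, -0.003, -3.141]
force: [0.7, 0.3, -0.8]
width: 0.556
```

>>> play_rows --angular '[[0, 0, 0], [0, 0, 0], [0, 0, 0]]' --dp '[[0, 0, 0.1], [0, 0, 0.2], [0, 0, 0.2]]' --gripper '[-1, -1, -1]'

```text
t: 18.97
tool_pos: [611.4, -5.3, 6.5]
eef_rot: [-3.141, -0.003, -3.141]
force: [0.4, 0.4, -0.6]
width: 0.559
```

>>> play_rows --angular '[[0, 0, 0], [0, 0, 0], [0, 0, 0]]' --dp '[[0, 0, 0.1], [0, 0, 0.1], [0, 0, 0.1]]' --gripper '[-1, -1, -1]'

```text
t: 19.22
tool_pos: [611.5, -5.3, 5.6]
eef_rot: [-3.141, -0.003, -3.141]
force: [-0.9, 0.1, 0.3]
width: 0.56
```

>>> play_rows --angular '[[0, 0, 0], [0, 0, 0], [0, 0, 0], [0, 0, 0]]' --dp '[[0, 0, 0], [0, 0, 0], [0, 0, 0], [0, 0, 0]]' --gripper '[0.2, 0.35, 0.35, 0.35]'

```text
t: 19.55
tool_pos: [611.5, -5.3, 5.6]
eef_rot: [-3.141, -0.003, -3.141]
force: [-0.0, 0.6, 1.7]
width: 0.675
```

>>> play_rows --angular '[[0, 0, 0], [0, 0, 0], [0, 0, 0], [0, 0, 0], [0, 0, 0]]' --dp '[[0, 0, -1], [0, 0, -3], [0, 0, -7], [0, 0, -11], [0, 0, -11]]' --gripper '[0.35, 0.35, 0.35, 0.35, 0.35]'

```text
t: 19.97
tool_pos: [617.1, -5.7, 124.5]
eef_rot: [-3.139, 0.01, -3.141]
force: [1.1, -0.2, 0.4]
width: 0.675
```

```bash
python3 - <<'E'
from h import *
plan((441.5,133,115,267.7))
E
```

```text
now [617.1  -5.7 124.5] [-179.9    0.6 -180. ] w 0.675 F [ 1.1 -0.2  0.4] t 20.0
 dp [5.85, 4.63, 0.24]  ang [-0.3, 0.5, -29.2] -> [559.  41. 121.]
 dp [2.84, 6.89, 0.32]  ang [0.0, 0.0, -29.2] -> [500.  87. 118.]
 dp [-0.88, 7.41, 0.32]  ang [0.0, 0.0, -29.2] -> [442. 133. 115.]
```

>>> play_rows --angular '[[-0.3, 0.5, -29.2], [-0.3, 0.5, -29.2], [-0.3, 0.5, -29.2], [-0.3, 0.5, -29.2], [-0.3, 0.5, -29.2]]' --dp '[[5.8, 4.6, 0.2], [5.8, 4.6, 0.2], [5.8, 4.6, 0.2], [5.8, 4.6, 0.2], [5.8, 4.6, 0.2]]' --gripper '[0.5, 0.5, 0.5, 0.5, 0.5]'

```text
t: 20.38
tool_pos: [559.0, 40.6, 122.7]
eef_rot: [-3.141, 0.002, -2.628]
force: [-0.8, -0.2, -0.2]
width: 0.747
```

>>> play_rows --angular '[[0, 0, -29.2], [0, 0, -29.2], [0, 0, -29.2], [0, 0, -29.2], [0, 0, -29.2]]' --dp '[[2.8, 6.9, 0.3], [2.8, 6.9, 0.3], [2.8, 6.9, 0.3], [2.8, 6.9, 0.3], [2.8, 6.9, 0.3]]' --gripper '[0.5, 0.5, 0.5, 0.5, 0.5]'

```text
t: 20.8
tool_pos: [500.8, 87.3, 120.1]
eef_rot: [-3.139, 0.002, -2.118]
force: [-0.1, 0.3, 0.4]
width: 0.751
```

>>> play_rows --angular '[[0, 0, -29.2], [0, 0, -29.2], [0, 0, -29.2], [0, 0, -29.2], [0, 0, -29.2]]' --dp '[[-0.9, 7.4, 0.3], [-0.9, 7.4, 0.3], [-0.9, 7.4, 0.3], [-0.9, 7.4, 0.3], [-0.9, 7.4, 0.3]]' --gripper '[0.5, 0.5, 0.5, 0.5, 0.5]'

```text
t: 21.22
tool_pos: [442.7, 133.6, 117.4]
eef_rot: [-3.138, 0.001, -1.61]
force: [-0.0, -0.0, -0.2]
width: 0.75
```

```bash
python3 - <<'E'
from h import *
plan()
loc((441.5,133),28,"pics/w4.png",60)
plan((441.5,133,40,267.7))
E
```

```text
now [442.7 133.6 117.4] [-179.8    0.   -92.2] w 0.75 F [-0.  -0.  -0.2] t 21.2
proj [322 201]
thr 126.0 [ 294  158   59   84 4125] ((441.29376220703125, 132.7015380859375), (61.1773681640625, 40.89089584350586), 87.79077911376953)
now [442.9 133.5 117.3] [-179.8    0.   -92.4] w 0.747 F [-0.8 -0.9  0.6] t 21.3
 dp [0.06, 0.17, 7.73]  ang [-0.2, 0.0, -0.1] -> [442. 133.  40.]
```

View pics/w4.png

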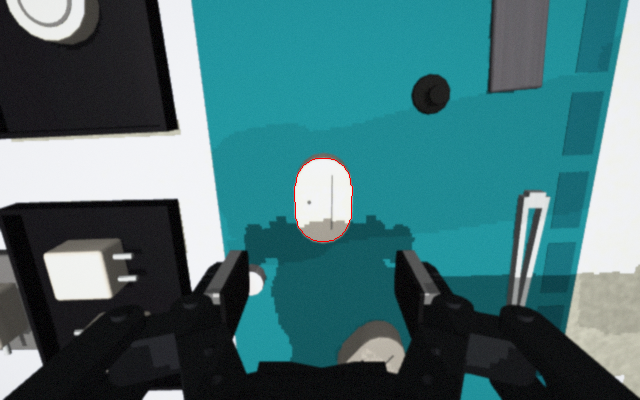

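Case A is well framed at (322,200), the jaws line up with its flat sides, and the white cap at (255,280) is clear of the fingers.

>>> play_rows --angular '[[-0.2, 0, -0.1], [-0.2, 0, -0.1], [-0.2, 0, -0.1], [-0.2, 0, -0.1], [-0.2, 0, -0.1]]' --dp '[[0.1, 0.2, 2.5], [0.1, 0.2, 5], [0.1, 0.2, 7.7], [0.1, 0.2, 7.7], [0.1, 0.2, 7.7]]' --gripper '[0.5, 0.5, 0.5, 0.5, 0.5]'

```text
t: 21.68
tool_pos: [440.3, 132.0, 39.6]
eef_rot: [3.139, 0.0, -1.616]
force: [0.8, -0.6, 0.0]
width: 0.749
```

```bash
python3 - <<'E'
from h import *
plan((441.3,132.7,6,267.7))
E
```

```text
now [440.3 132.   39.6] [179.8   0.  -92.6] w 0.749 F [ 0.8 -0.6  0. ] t 21.7
 dp [-0.07, -0.11, 3.36]  ang [0.2, 0.0, -0.3] -> [441. 133.   6.]
```

>>> play_rows --angular '[[0.2, 0, -0.3], [0.2, 0, -0.3], [0.2, 0, -0.3], [0.2, 0, -0.3], [0.2, 0, -0.3]]' --dp '[[-0.1, -0.1, 1.4], [-0.1, -0.1, 2.8], [-0.1, -0.1, 3.3], [-0.1, -0.1, 3.4], [-0.1, -0.1, 3.4]]' --gripper '[0.5, 0.5, 0.5, 0.5, 0.5]'

```text
t: 22.1
tool_pos: [442.0, 133.0, 6.5]
eef_rot: [-3.14, 0.0, -1.612]
force: [0.4, -0.6, -0.4]
width: 0.749
```

>>> play_rows --angular '[[0, 0, 0], [0, 0, 0], [0, 0, 0], [0, 0, 0], [0, 0, 0]]' --dp '[[0, 0, 0], [0, 0, 0], [0, 0, 0], [0, 0, 0], [0, 0, 0]]' --gripper '[-0.1, -0.3, -1, -1, -1]'

```text
t: 22.52
tool_pos: [443.2, 133.1, 7.8]
eef_rot: [-3.138, 0.001, -1.612]
force: [-0.7, -1.1, 6.9]
width: 0.451
```

>>> play_rows --angular '[[0, 0, 0], [0, 0, 0], [0, 0, 0], [0, 0, 0], [0, 0, 0]]' --dp '[[0, 0, -1.5], [0, 0, -4], [0, 0, -7], [0, 0, -10.5], [0, 0, -10.5]]' --gripper '[-1, -1, -1, -1, -1]'

```text
t: 22.93
tool_pos: [446.8, 133.8, 118.9]
eef_rot: [-3.128, 0.002, -1.612]
force: [2.0, 0.0, 0.5]
width: 0.457
```

```bash
python3 - <<'E'
from h import *
plan((620,-180,115,265))
E
```

```text
now [446.8 133.8 118.9] [-1.792e+02  1.000e-01 -9.240e+01] w 0.457 F [2.  0.  0.5] t 22.9
 dp [15.32, -9.3, 0.28]  ang [-0.8, 0.1, 1.3] -> [533. -23. 117.]
 dp [15.1, -9.65, 0.19]  ang [0.0, -0.0, 1.3] -> [ 620. -180.  115.]
```

>>> play_rows --angular '[[-0.8, 0, 1.3], [-0.8, 0, 1.3], [-0.8, 0, 1.3], [-0.8, 0, 1.3], [-0.8, 0, 1.3]]' --dp '[[3, -1.8, 0.1], [6.1, -3.7, 0.1], [9.2, -5.6, 0.2], [12.3, -7.5, 0.2], [15.3, -9.3, 0.3]]' --gripper '[-1, -1, -1, -1, -1]'

```text
t: 23.35
tool_pos: [534.4, -24.6, 117.3]
eef_rot: [-3.141, 0.002, -1.635]
force: [0.8, 0.8, -0.3]
width: 0.456
```

>>> play_rows --angular '[[0, 0, 1.3], [0, 0, 1.3], [0, 0, 1.3], [0, 0, 1.3], [0, 0, 1.3]]' --dp '[[3.2, -2, 0], [6.4, -4.1, 0.1], [9.6, -6.2, 0.1], [12.6, -8.1, 0.2], [15.1, -9.7, 0.2]]' --gripper '[-1, -1, -1, -1, -1]'

```text
t: 23.77
tool_pos: [622.4, -184.3, 114.9]
eef_rot: [-3.14, 0.002, -1.66]
force: [0.2, 1.0, -0.1]
width: 0.457
```

```bash
python3 - <<'E'
from h import *
plan()
tray((624,-211),"pics/t4.png",-6)
E
```

```text
now [ 622.4 -184.3  114.9] [-1.799e+02  1.000e-01 -9.510e+01] w 0.457 F [ 0.2  1.  -0.1] t 23.8
```

View pics/t4.png

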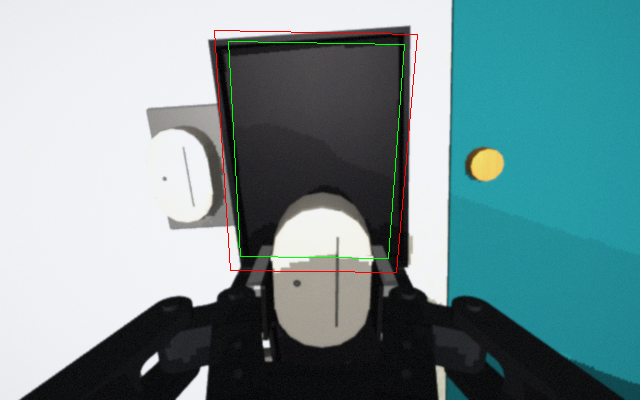

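Case A is held level. The far rim corners are at (210,40) and (409,28), so the tray's yaw is not −6°; I'll compute it from those corners.

```bash
python3 - <<'E'
from h import *
im,K=snap("wrist")
a,b=ray(K,[[210,40],[409,28]],20)[:,:2]
print(a,b,np.linalg.norm(a-b)); u=(a-b)/np.linalg.norm(a-b); yaw=np.degrees(np.arctan2(u[1],u[0])); v=np.array([-u[1],u[0]])
c=(a+b)/2+84*v; print("yaw",yaw,"centre",c)
y=float(yaw)
tray(c,"pics/t5.png",y)
d1=c+v*37; d2=c-v*37; print(d1,d2); 
plan((*d1,40,y-90)); plan((*d2,40,y-90))
E
```

```text
[ 685.72066046 -302.05012039] [ 559.33239873 -297.20207105] 126.48120921751625
yaw -2.1966964919050005 centre [ 625.74626593 -215.68782496]
[ 627.16448312 -178.71501522] [ 624.32804874 -252.6606347 ]
now [ 622.1 -183.8  114.6] [-1.799e+02  1.000e-01 -9.520e+01] w 0.455 F [-0.5  0.5 -0.4] t 23.9
 dp [-0.54, -0.45, 7.47]  ang [-0.1, 0.1, -3.0] -> [ 627. -179.   40.]
now [ 622.1 -183.8  114.6] [-1.799e+02  1.000e-01 -9.520e+01] w 0.455 F [-0.5  0.5 -0.4] t 23.9
 dp [6.85, -0.83, 7.45]  ang [-0.1, 0.1, -3.0] -> [ 624. -253.   40.]
```

View pics/t5.png

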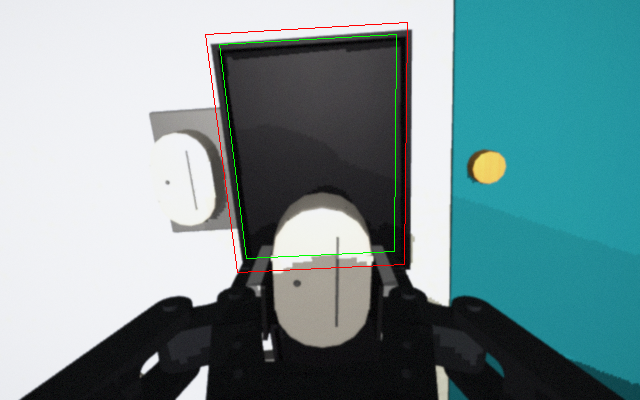

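The corrected outline fits once shifted about 4 px: centre (623,-213), yaw −2.2°. Case A goes to the −y half.

```bash
python3 - <<'E'
from h import *
plan((621.6,-250,50,267.8))
E
```

```text
now [ 622.1 -183.8  114.6] [-1.799e+02  1.000e-01 -9.520e+01] w 0.455 F [-0.5  0.5 -0.4] t 23.9
 dp [6.61, -0.54, 6.45]  ang [-0.1, 0.1, -3.0] -> [ 622. -250.   50.]
```

>>> play_rows --angular '[[0, 0, -3], [0, 0, -3], [0, 0, -3], [0, 0, -3], [0, 0, -3]]' --dp '[[2.2, -0.2, 1], [4.4, -0.4, 3], [6.6, -0.5, 5], [6.6, -0.5, 6.4], [6.6, -0.5, 6.4]]' --gripper '[-1, -1, -1, -1, -1]'

```text
t: 24.33
tool_pos: [618.2, -248.6, 47.0]
eef_rot: [3.137, 0.005, -1.61]
force: [-0.4, 2.2, -1.4]
width: 0.454
```

```bash
python3 - <<'E'
from h import *
plan((621.6,-250,10,267.8))
E
```

```text
now [ 618.2 -248.6   47. ] [179.8   0.3 -92.2] w 0.454 F [-0.4  2.2 -1.4] t 24.3
 dp [0.15, -0.36, 3.7]  ang [0.2, 0.3, -0.0] -> [ 622. -250.   10.]
```

>>> play_rows --angular '[[0.2, 0.3, 0], [0.2, 0.3, 0], [0.2, 0.3, 0], [0.2, 0.3, 0], [0.2, 0.3, 0]]' --dp '[[0.1, -0.3, 1.5], [0.1, -0.3, 2.8], [0.1, -0.3, 3.4], [0.1, -0.3, 3.7], [0.1, -0.3, 3.7]]' --gripper '[-1, -1, -1, -1, -1]'

```text
t: 24.75
tool_pos: [620.6, -248.5, 9.6]
eef_rot: [3.14, 0.001, -1.609]
force: [-0.1, 0.7, -0.5]
width: 0.456
```

>>> play_rows --angular '[[0, 0, 0], [0, 0, 0]]' --dp '[[0, 0, 0.05], [0, 0, 0.05]]' --gripper '[-1, -1]'

```text
t: 24.92
tool_pos: [621.2, -248.4, 9.9]
eef_rot: [3.141, 0.0, -1.608]
force: [0.4, 0.3, -0.7]
width: 0.457
```

Lower the last 2 mm (contact expected at about 7.8), release and lift.

>>> play_rows --angular '[[0, 0, 0], [0, 0, 0], [0, 0, 0]]' --dp '[[0, 0, 0.1], [0, 0, 0.2], [0, 0, 0.2]]' --gripper '[-1, -1, -1]'

```text
t: 25.17
tool_pos: [621.3, -248.5, 8.3]
eef_rot: [3.141, 0.0, -1.609]
force: [0.5, -0.8, -1.6]
width: 0.451
```

>>> play_rows --angular '[[0, 0, 0], [0, 0, 0]]' --dp '[[0, 0, 0.05], [0, 0, 0.05]]' --gripper '[-1, -1]'

```text
t: 25.33
tool_pos: [621.4, -248.6, 8.0]
eef_rot: [3.141, -0.0, -1.609]
force: [-0.6, 0.1, 1.9]
width: 0.455
```

>>> play_rows --angular '[[0, 0, 0], [0, 0, 0], [0, 0, 0], [0, 0, 0]]' --dp '[[0, 0, 0], [0, 0, 0], [0, 0, 0], [0, 0, 0]]' --gripper '[0, 0.1, 0.15, 0.15]'

```text
t: 25.67
tool_pos: [621.4, -248.6, 8.0]
eef_rot: [3.141, -0.0, -1.609]
force: [0.0, 0.3, 0.4]
width: 0.573
```

>>> play_rows --angular '[[0, 0, 0], [0, 0, 0], [0, 0, 0], [0, 0, 0], [0, 0, 0]]' --dp '[[0, 0, -1], [0, 0, -3], [0, 0, -7], [0, 0, -11], [0, 0, -11]]' --gripper '[0.15, 0.15, 0.15, 0.15, 0.15]'

```text
t: 26.08
tool_pos: [626.2, -251.1, 127.7]
eef_rot: [-3.129, -0.006, -1.609]
force: [2.3, -1.1, 0.8]
width: 0.577
```

```bash
python3 - <<'E'
from h import *
plan((406,274,120,235))
E
```

```text
now [ 626.2 -251.1  127.7] [-179.3   -0.3  -92.2] w 0.577 F [ 2.3 -1.1  0.8] t 26.1
 dp [-12.91, 6.0, 0.04]  ang [-0.7, -0.3, 8.2] -> [ 571. -120.  126.]
 dp [-11.92, 7.78, 0.19]  ang [0.0, -0.0, 8.2] -> [516.  11. 124.]
 dp [-10.69, 9.4, 0.19]  ang [0.0, -0.0, 8.2] -> [461. 143. 122.]
 dp [-9.24, 10.83, 0.19]  ang [0.0, -0.0, 8.2] -> [406. 274. 120.]
```

>>> play_rows --angular '[[-0.7, -0.3, 8.2], [-0.7, -0.3, 8.2], [-0.7, -0.3, 8.2], [-0.7, -0.3, 8.2], [-0.7, -0.3, 8.2]]' --dp '[[-12.9, 6, 0], [-12.9, 6, 0], [-12.9, 6, 0], [-12.9, 6, 0], [-12.9, 6, 0]]' --gripper '[0.5, 0.5, 0.5, 0.5, 0.5]'

```text
t: 26.5
tool_pos: [569.8, -116.6, 127.2]
eef_rot: [3.141, 0.001, -1.748]
force: [-0.1, -0.7, -0.1]
width: 0.752
```

>>> play_rows --angular '[[0, 0, 8.2], [0, 0, 8.2], [0, 0, 8.2], [0, 0, 8.2], [0, 0, 8.2]]' --dp '[[-11.9, 7.8, 0.2], [-11.9, 7.8, 0.2], [-11.9, 7.8, 0.2], [-11.9, 7.8, 0.2], [-11.9, 7.8, 0.2]]' --gripper '[0.5, 0.5, 0.5, 0.5, 0.5]'

```text
t: 26.92
tool_pos: [512.5, 17.0, 125.6]
eef_rot: [3.14, 0.001, -1.887]
force: [0.5, 0.7, 0.1]
width: 0.75
```

>>> play_rows --angular '[[0, 0, 8.2], [0, 0, 8.2], [0, 0, 8.2], [0, 0, 8.2], [0, 0, 8.2]]' --dp '[[-10.7, 9.4, 0.2], [-10.7, 9.4, 0.2], [-10.7, 9.4, 0.2], [-10.7, 9.4, 0.2], [-10.7, 9.4, 0.2]]' --gripper '[0.5, 0.5, 0.5, 0.5, 0.5]'

```text
t: 27.33
tool_pos: [455.8, 150.3, 124.2]
eef_rot: [3.14, 0.002, -2.026]
force: [-0.3, 0.0, -0.2]
width: 0.749
```

>>> play_rows --angular '[[0, 0, 8.2], [0, 0, 8.2], [0, 0, 8.2], [0, 0, 8.2], [0, 0, 8.2]]' --dp '[[-9.2, 10.8, 0.2], [-9.2, 10.8, 0.2], [-9.2, 10.8, 0.2], [-9.2, 10.8, 0.2], [-9.2, 10.8, 0.2]]' --gripper '[0.5, 0.5, 0.5, 0.5, 0.5]'

```text
t: 27.75
tool_pos: [399.8, 283.3, 123.1]
eef_rot: [3.14, 0.004, -2.165]
force: [-0.4, -0.7, 0.1]
width: 0.749
```

```bash
python3 - <<'E'
from h import *
plan()
loc((406,274),28,"pics/w5.png",60)
plan((406,274,40,235))
E
```

```text
now [399.8 283.3 123.1] [ 179.9    0.2 -124. ] w 0.749 F [-0.4 -0.7  0.1] t 27.8
proj [305 194]
thr 121.0 [ 277  155   59   83 3969] ((406.7237243652344, 275.8970947265625), (62.33690643310547, 41.0248908996582), 49.656227111816406)
now [400.6 281.5 123. ] [ 180.     0.2 -124.1] w 0.75 F [-0.6  0.5  0.3] t 27.8
 dp [0.34, -0.87, 8.3]  ang [0.0, 0.2, 0.9] -> [406. 274.  40.]
```

View pics/w5.png

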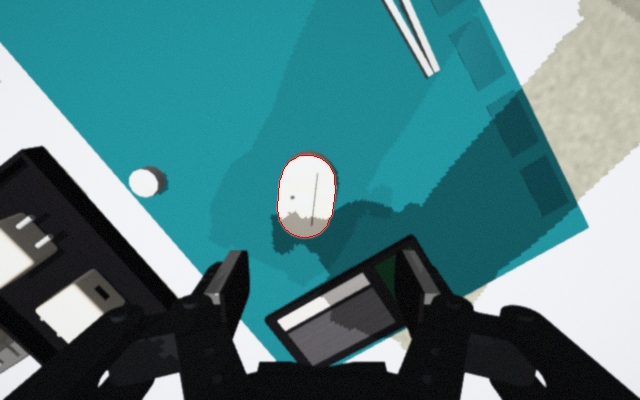

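Case B is at (306,196) → (407,276), axis 49.7°. The phone's nearest corner, at (410,237), is about 77 mm to the side, outside the ±46 mm finger reach.

```bash
python3 - <<'E'
from h import *
plan((406.7,275.9,45,229.7))
E
```

```text
now [400.6 281.5 123. ] [ 180.     0.2 -124.1] w 0.75 F [-0.6  0.5  0.3] t 27.8
 dp [0.14, -0.82, 7.8]  ang [0.0, 0.2, 6.2] -> [407. 276.  45.]
```

>>> play_rows --angular '[[0, 0.2, 6.2], [0, 0.2, 6.2], [0, 0.2, 6.2], [0, 0.2, 6.2], [0, 0.2, 6.2]]' --dp '[[0.1, -0.8, 2], [0.1, -0.8, 4.5], [0.1, -0.8, 7.5], [0.1, -0.8, 7.8], [0.1, -0.8, 7.8]]' --gripper '[0.5, 0.5, 0.5, 0.5, 0.5]'

```text
t: 28.22
tool_pos: [406.7, 274.2, 43.8]
eef_rot: [3.14, -0.004, -2.277]
force: [0.4, -0.1, 1.0]
width: 0.752
```

```bash
python3 - <<'E'
from h import *
plan((406.7,275.9,6,229.7))
E
```

```text
now [406.7 274.2  43.8] [ 179.9   -0.2 -130.5] w 0.752 F [ 0.4 -0.1  1. ] t 28.2
 dp [-0.14, 0.1, 3.78]  ang [0.1, -0.2, -0.2] -> [407. 276.   6.]
```

>>> play_rows --angular '[[0.1, -0.2, -0.2], [0.1, -0.2, -0.2], [0.1, -0.2, -0.2], [0.1, -0.2, -0.2], [0.1, -0.2, -0.2]]' --dp '[[-0.1, 0.1, 1.5], [-0.1, 0.1, 3], [-0.1, 0.1, 3.7], [-0.1, 0.1, 3.8], [-0.1, 0.1, 3.8]]' --gripper '[0.5, 0.5, 0.5, 0.5, 0.5]'

```text
t: 28.63
tool_pos: [407.3, 275.4, 6.6]
eef_rot: [-3.141, -0.0, -2.274]
force: [-0.5, -0.6, 0.2]
width: 0.75
```

>>> play_rows --angular '[[0, 0, 0], [0, 0, 0], [0, 0, 0], [0, 0, 0], [0, 0, 0]]' --dp '[[0, 0, 0], [0, 0, 0], [0, 0, 0], [0, 0, 0], [0, 0, 0]]' --gripper '[-0.1, -0.3, -1, -1, -1]'

```text
t: 29.05
tool_pos: [408.6, 275.9, 8.1]
eef_rot: [-3.139, 0.002, -2.274]
force: [0.6, -1.4, 5.2]
width: 0.452
```

>>> play_rows --angular '[[0, 0, 0], [0, 0, 0], [0, 0, 0], [0, 0, 0], [0, 0, 0]]' --dp '[[0, 0, -1.5], [0, 0, -4], [0, 0, -7], [0, 0, -10.5], [0, 0, -10.5]]' --gripper '[-1, -1, -1, -1, -1]'

```text
t: 29.47
tool_pos: [412.1, 277.9, 119.4]
eef_rot: [-3.135, 0.012, -2.273]
force: [1.1, 0.2, 0.0]
width: 0.457
```

```bash
python3 - <<'E'
from h import *
plan((624.5,-176,115,267.8))
E
```

```text
now [412.1 277.9 119.4] [-179.6    0.7 -130.3] w 0.457 F [1.1 0.2 0. ] t 29.5
 dp [6.97, -15.18, 0.17]  ang [-0.4, 0.6, -12.7] -> [483. 127. 118.]
 dp [10.13, -13.28, 0.15]  ang [0.0, 0.0, -12.7] -> [554. -25. 116.]
 dp [12.8, -10.73, 0.15]  ang [0.0, 0.0, -12.7] -> [ 624. -176.  115.]
```

>>> play_rows --angular '[[-0.4, 0.6, -12.7], [-0.4, 0.6, -12.7], [-0.4, 0.6, -12.7], [-0.4, 0.6, -12.7], [-0.4, 0.6, -12.7]]' --dp '[[1.4, -3, 0], [2.8, -6, 0.1], [4.2, -9.1, 0.1], [5.6, -12.2, 0.2], [7, -15.2, 0.2]]' --gripper '[-1, -1, -1, -1, -1]'

```text
t: 29.88
tool_pos: [483.5, 124.8, 118.0]
eef_rot: [-3.14, 0.001, -2.051]
force: [0.7, 0.9, -0.9]
width: 0.454
```

>>> play_rows --angular '[[0, 0, -12.7], [0, 0, -12.7], [0, 0, -12.7], [0, 0, -12.7], [0, 0, -12.7]]' --dp '[[2, -2.7, 0], [4, -5.3, 0.1], [6.1, -8, 0.1], [8.1, -10.6, 0.1], [10.1, -13.3, 0.1]]' --gripper '[-1, -1, -1, -1, -1]'

```text
t: 30.3
tool_pos: [555.1, -27.8, 117.4]
eef_rot: [-3.139, 0.001, -1.83]
force: [0.1, 1.2, -0.2]
width: 0.452
```

>>> play_rows --angular '[[0, 0, -12.7], [0, 0, -12.7], [0, 0, -12.7], [0, 0, -12.7], [0, 0, -12.7]]' --dp '[[2.7, -2.3, 0], [5.6, -4.7, 0.1], [8.5, -7.1, 0.1], [11.2, -9.4, 0.1], [12.8, -10.7, 0.1]]' --gripper '[-1, -1, -1, -1, -1]'

```text
t: 30.72
tool_pos: [627.3, -182.8, 116.9]
eef_rot: [-3.137, -0.002, -1.611]
force: [-0.1, 0.5, -0.4]
width: 0.451
```

>>> play_rows --angular '[[0, 0, 0], [0, 0, 0]]' --dp '[[0, 0, 0], [0, 0, 0]]' --gripper '[-1, -1]'

```text
t: 30.88
tool_pos: [627.6, -184.3, 116.7]
eef_rot: [-3.137, -0.002, -1.613]
force: [0.0, -0.3, -0.4]
width: 0.457
```

```bash
python3 - <<'E'
from h import *
plan()
tray((623,-213),"pics/t6.png",-2.2)
plan((624,-176,45,267.8))
E
```

```text
now [ 627.6 -184.3  116.7] [-1.797e+02 -1.000e-01 -9.240e+01] w 0.457 F [ 0.  -0.3 -0.4] t 30.9
now [ 626.9 -182.8  116.6] [-1.798e+02 -1.000e-01 -9.230e+01] w 0.451 F [-1.4  0.7  0.3] t 30.9
 dp [-0.68, 0.34, 7.16]  ang [-0.2, -0.1, -0.1] -> [ 624. -176.   45.]
```

View pics/t6.png

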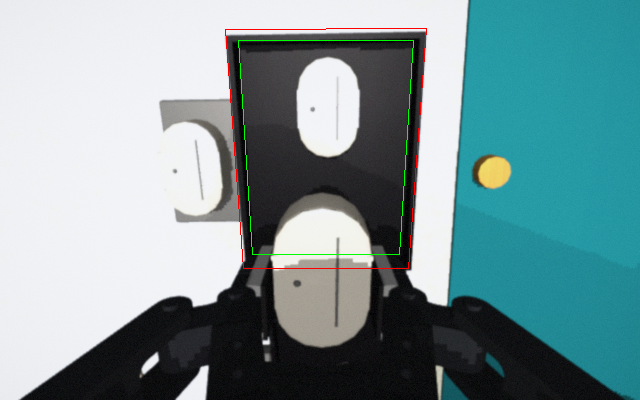

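Case A lies flat at (328,107), the outline fits to a few mm, and the near half of the tray is free for case B.

>>> play_rows --angular '[[-0.2, 0, -0.1], [-0.2, 0, -0.1], [-0.2, 0, -0.1], [-0.2, 0, -0.1], [-0.2, 0, -0.1]]' --dp '[[-0.7, 0.3, 2.5], [-0.7, 0.3, 5], [-0.7, 0.3, 7], [-0.7, 0.3, 7.2], [-0.7, 0.3, 7.2]]' --gripper '[-1, -1, -1, -1, -1]'

```text
t: 31.35
tool_pos: [622.8, -173.7, 43.5]
eef_rot: [3.138, 0.0, -1.608]
force: [-0.1, -0.4, -0.5]
width: 0.456
```

```bash
python3 - <<'E'
from h import *
plan((624,-175,10.5,267.8))
E
```

```text
now [ 622.8 -173.7   43.5] [179.8   0.  -92.1] w 0.456 F [-0.1 -0.4 -0.5] t 31.4
 dp [0.13, -0.14, 3.3]  ang [0.2, 0.0, 0.1] -> [ 624. -175.   10.]
```

>>> play_rows --angular '[[0.2, 0, 0], [0.2, 0, 0], [0.2, 0, 0], [0.2, 0, 0], [0.2, 0, 0]]' --dp '[[0.1, -0.1, 1.4], [0.1, -0.1, 2.5], [0.1, -0.1, 3.1], [0.1, -0.1, 3.3], [0.1, -0.1, 3.3]]' --gripper '[-1, -1, -1, -1, -1]'

```text
t: 31.77
tool_pos: [623.5, -174.5, 10.5]
eef_rot: [3.141, 0.001, -1.608]
force: [-0.2, -0.5, 0.3]
width: 0.452
```

>>> play_rows --angular '[[0, 0, 0], [0, 0, 0]]' --dp '[[0, 0, 0.05], [0, 0, 0.05]]' --gripper '[-1, -1]'

```text
t: 31.93
tool_pos: [623.9, -174.7, 10.7]
eef_rot: [-3.141, 0.0, -1.608]
force: [0.2, -0.1, -0.8]
width: 0.452
```

>>> play_rows --angular '[[0, 0, 0], [0, 0, 0], [0, 0, 0]]' --dp '[[0, 0, 0.1], [0, 0, 0.15], [0, 0, 0.15]]' --gripper '[-1, -1, -1]'

```text
t: 32.18
tool_pos: [624.0, -174.8, 9.4]
eef_rot: [-3.141, 0.0, -1.608]
force: [-0.1, 0.1, -0.1]
width: 0.452
```

Another 1.3 mm, then release and lift.

>>> play_rows --angular '[[0, 0, 0], [0, 0, 0], [0, 0, 0]]' --dp '[[0, 0, 0.1], [0, 0, 0.15], [0, 0, 0.15]]' --gripper '[-1, -1, -1]'

```text
t: 32.43
tool_pos: [624.2, -174.9, 8.1]
eef_rot: [-3.14, 0.0, -1.608]
force: [-0.7, -0.6, 2.1]
width: 0.453
```

>>> play_rows --angular '[[0, 0, 0], [0, 0, 0], [0, 0, 0], [0, 0, 0]]' --dp '[[0, 0, 0], [0, 0, 0], [0, 0, 0], [0, 0, 0]]' --gripper '[0, 0.1, 0.15, 0.15]'

```text
t: 32.77
tool_pos: [624.1, -174.8, 8.0]
eef_rot: [-3.14, 0.0, -1.608]
force: [0.2, 0.1, 0.3]
width: 0.577
```

>>> play_rows --angular '[[0, 0, 0], [0, 0, 0], [0, 0, 0], [0, 0, 0], [0, 0, 0]]' --dp '[[0, 0, -1], [0, 0, -3], [0, 0, -7], [0, 0, -11], [0, 0, -15]]' --gripper '[0.15, 0.15, 0.15, 0.15, 0.15]'

```text
t: 33.18
tool_pos: [623.4, -174.6, 160.1]
eef_rot: [-3.141, 0.0, -1.608]
force: [0.7, -0.1, -0.0]
width: 0.575
```

>>> play_rows --angular '[[0, 0, 0], [0, 0, 0], [0, 0, 0], [0, 0, 0], [0, 0, 0]]' --dp '[[10, -12, -8], [10, -12, -8], [10, -12, -8], [10, -12, -8], [10, -12, -8]]' --gripper '[0.15, 0.15, 0.15, 0.15, 0.15]'

```text
t: 33.6
tool_pos: [741.9, -282.3, 243.5]
eef_rot: [-3.136, -0.003, -1.609]
force: [0.4, -0.2, -0.3]
width: 0.574
```

```bash
python3 - <<'E'
from h import *
plan()
im,K=snap("scene")
big=cv2.resize(im[110:350,140:520],None,fx=2.1,fy=2.1,interpolation=2)
cv2.imwrite("pics/end.png",big[:,:,::-1])
print(cv2.minAreaRect(ray(K,[[458,263],[487,273],[497,216],[472,213]],12)[:,:2].astype(np.float32)))
E
```

```text
now [ 741.9 -282.3  243.5] [-179.7   -0.2  -92.2] w 0.574 F [ 0.4 -0.2 -0.3] t 33.6
((421.6669006347656, 384.8884582519531), (156.58714294433594, 63.4136848449707), 2.931924343109131)
```

View pics/end.png

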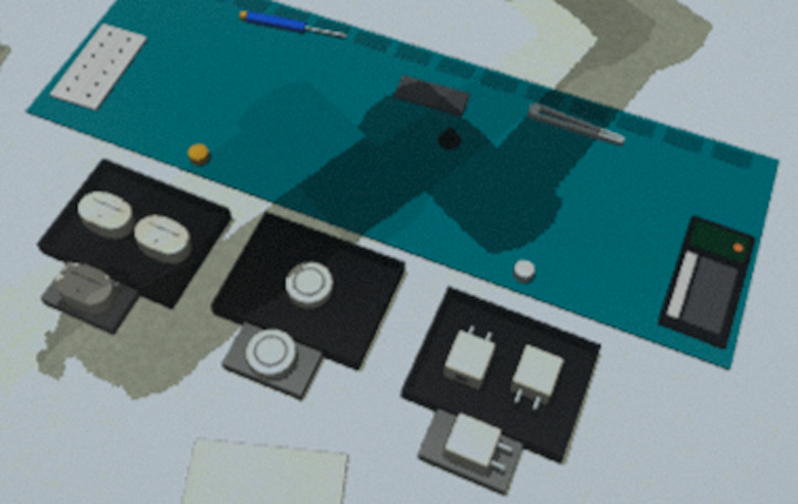

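The final scene view shows both cases at (105,213) and (162,237), the puck at (309,283) and both chargers at (470,357) and (538,373), each flat in its own tray. The phone at (707,280) has not moved.

```bash
python3 -c "
from plant import arm
print(arm.sign_off())"
```

```text
the job is handed in; nothing more can be done
None
```

I sorted all five loose accessories into the trays with matching samples and handed the job in at about 34 s, well under the 112 s limit. Both chargers, the puck and both cases were lowered one at a time until they were at floor height, then released.

- **Final picture:** Every item lies flat and right way up inside its own tray. The phone and the small parts look unmoved, and the gripper was raised clear. I judged the phone by eye only. The position I computed for it at the end reused fixed pixels, so it doesn't prove the phone stayed put.
- **Forces:** The highest reading I saw was about 9 N, while gripping.
- **Disagreements:** My first scene-camera position for charger A was 14 mm off because I assumed the wrong face height. My first guess at the case tray's angle was about 4° off. I corrected both from close wrist views before gripping or placing.

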